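# Serve the tumbler from behind the canisters

### The job

First lift the two canisters off the condiment board and stand both upright on the blue side board, so that the red tumbler behind them can be reached without moving it. Then serve it: lay the top coaster from the black spring holder flat in the middle of the white serving board and stand the tumbler upright in the middle of that coaster while the canisters still wait on the side board. Last, put each canister back upright in the middle of the round pad of its own lid colour; tip nothing over and leave the glass bowl where it is.

Things in the scene. Friction and masses are not known exactly. Their poses are not given: they have to be found in the camera images.
- can_yellow_center (a point): Canister with the YELLOW lid: loose upright white cylinder, 56 mm diameter, 120 mm tall (top 12 mm is the lid, 50 mm diameter), about 0.25 kg. Point: its centre, 60 mm above its underside; z up its axis. Starts on the yellow pad. Grasp from above across the white body near its top, 30 to 38 mm above this centre, fingers clear of the neighbouring tumbler.
- can_green_center (a point): Canister with the GREEN lid: otherwise exactly like the yellow one, point at its centre 60 mm above its underside. It starts on the green pad.
- tumbler_center (a point): Red see-through tumbler: loose, upright, empty, rim diameter 60 mm, narrower at the foot, 80 mm tall, about 0.16 kg. Point: its centre, 40 mm above its underside; z up its axis. Stands on the condiment board (pale wood, 12 mm thick) behind and between the canisters, about 13 mm from each. Grasp across its outside, about 15 mm above this centre.
- coaster_center (a point): Top coaster of three alike on a soft spring in a black holder; next rises 10 mm when it is taken. Cork slab 60x60x10 mm, orange inlay, 25 g. Point: its centre; x, y along its sides, z up. On its +y and -y sides the holder ends 3 mm below its underside: pinch there, closing along its y, fingertips 0 to 3 mm above its underside, lift straight up. At its x ends cheeks rise 5 mm above its underside.
- pad_yellow: YELLOW round pad, fixed on the condiment board: diameter 74 mm, 3 mm thick. Origin at the centre of its underside, 12 mm above the table; z up. Home of the yellow-lidded canister.
- pad_green: GREEN round pad, fixed on the condiment board, same size and origin as the yellow one, 110 mm from it (centre to centre). Home of the green-lidded canister.
- side_board: Blue side board, fixed: 110 mm along its x, 180 mm along its y, 8 mm thick. Origin at the centre of its underside on the table. Room for the two canisters side by side along its y, 45 mm either side of the centre.
- serving_board: White serving board, fixed: 130 x 130 mm square, 8 mm thick. Origin at the centre of its underside on the table; x and y along its sides.
- bowl: Pale clear glass bowl, loose and to be left alone: 100 mm rim diameter, 45 mm tall. Origin at the centre of its underside; it stands on the table.
Things that resemble listed ones, but are neither listed nor needed, are in the scene too. Leave any purple look-alike of the part that bears can_green_center alone.

How it is judged (in metres and radians):
On the way, in this order (a step that is already met when the one before it is completed fails the run):
1. both canisters stand upright on the blue side board, the tumbler still where it was (x of can_yellow_center in the frame of side_board between -0.055 and 0.055 m and y of can_yellow_center in the frame of side_board between -0.09 and 0.09 m and z of can_yellow_center in the frame of side_board between 0.062 and 0.074 m and angle between each of can_yellow_center, can_green_center's own z axis and vertical below 0.1 rad and x of can_green_center in the frame of side_board between -0.055 and 0.055 m and y of can_green_center in the frame of side_board between -0.09 and 0.09 m and z of can_green_center in the frame of side_board between 0.062 and 0.074 m and distance of tumbler_center from where it was at the start of the episode below 0.025 m), for 0.2 s.
2. the coaster lies in the middle of the serving board and the tumbler stands on it, the canisters still on the side board (x of can_yellow_center in the frame of side_board between -0.055 and 0.055 m and y of can_yellow_center in the frame of side_board between -0.09 and 0.09 m and z of can_yellow_center in the frame of side_board between 0.062 and 0.074 m and angle between each of can_yellow_center, can_green_center, tumbler_center's own z axis and vertical below 0.1 rad and x of can_green_center in the frame of side_board between -0.055 and 0.055 m and y of can_green_center in the frame of side_board between -0.09 and 0.09 m and z of can_green_center in the frame of side_board between 0.062 and 0.074 m and horizontal distance between coaster_center and serving_board below 0.015 m and z of coaster_center in the frame of serving_board between 0.009 and 0.017 m and angle between coaster_center's own z axis and vertical below 0.08 rad and horizontal distance between tumbler_center and coaster_center below 0.012 m and z of tumbler_center in the frame of coaster_center between 0.04 and 0.05 m), for 0.2 s.
At the end, for the whole second after the job is handed in: The coaster lies flat on the serving board within 15 mm of its middle, the tumbler stands upright on the coaster within 12 mm of its middle, each canister stands upright on the pad of its lid colour within 12 mm of its middle, all released and at rest (horizontal distance between coaster_center and serving_board below 0.015 m and z of coaster_center in the frame of serving_board between 0.009 and 0.017 m and angle between coaster_center's own z axis and vertical below 0.08 rad and horizontal distance between tumbler_center and coaster_center below 0.012 m and z of tumbler_center in the frame of coaster_center between 0.04 and 0.05 m and angle between each of tumbler_center, can_yellow_center, can_green_center's own z axis and vertical below 0.1 rad and horizontal distance between can_yellow_center and pad_yellow below 0.012 m and z of can_yellow_center in the frame of pad_yellow between 0.058 and 0.068 m and horizontal distance between can_green_center and pad_green below 0.012 m and z of can_green_center in the frame of pad_green between 0.058 and 0.068 m and linear speed of each of can_yellow, can_green, tumbler, coaster0 below 0.02 m/s); the robot touches nothing.
It fails at once if a canister or the tumbler is tipped over (angle between any of can_yellow_center, can_green_center, tumbler_center's own z axis and vertical above 0.6 rad).
It fails at once if the glass bowl is pushed away by more than 30 mm (distance of bowl from where it was at the start of the episode above 0.03 m).
It also fails if it takes over 125 s, if anything falls off the work surface, if the arm or the gripper's body presses on something with over 40 N, if the wrist force passes 120 N, or if a joint passes its speed limit or range.

### The arm

A 6-joint arm with a two-finger parallel gripper is mounted at the origin on the work surface. World frame = base frame: x ahead of the robot, y to its left, z up, the work surface at z = 0. Lengths are in mm, angles in rad, forces in N, time in s.
With the tool pointing down it reaches from about 350 to 775 mm from the base axis. Payload 7.3 kg.
Tool frame: the origin (TCP) lies between the finger pads; the fingertips stand 22 mm ahead of it and the grasp point (between the pads) lies 3 mm ahead of it; z points along the fingers, x is the direction in which the jaws open and shut, and the axes are right-handed (so a half turn about z gives the same grasp; the last joint's range is limited). The gripper opens to 92 mm and grips with 3 to 60 N. Pads are 19 mm wide; open, the fingers measure 130 mm over their backs; the gripper's body (75 mm by 190 mm) begins 47 mm behind the grasp point.
Start: joints at [-1.494, 0.342, 1.524, -0, 1.275, -0.146], TCP at [116.026, -512.036, 248.741] pointing down, gripper open.
Joint ranges: [-2.53, 2.53], [-0.77, 2.02], [0.04, 2.7], [-1, 4.14], [0.28, 2.66], [-3.11, 3.11]. Speed limits (rad/s): [2.57, 2.57, 3.14, 3.14, 3.14, 3.14].

### API

Orientations are given as [roll, pitch, yaw] about the fixed x, y, z axes, in that order (R = Rz(yaw) Ry(pitch) Rx(roll)).
In Python, from plant import * gives the robot as it stands. The module is installed in compiled form; this text tells all that it offers.
- The arm moves only by the shell command python3 -m handwheel 'ROWS' [OPENING]. ROWS is a JSON object of lists of equal length, an entry for each row: "translation": the shift along the world's x, y, z in units of 15 cm (1.0 is 15 cm), a list of three; "twist": the turn about the world's z in units of 90 degrees (1.0 is 90 degrees). In form: {"translation": [[tx, ty, tz], ...], "twist": [twist, ...]}. A call has exactly 8 rows; each row shifts and turns the pose as measured when the row begins; what a row does not reach is not made up. A row lasts 1/8 s, in which the tool goes at most 62.5 mm and 10.7 degrees, less where a joint would pass 70% of its speed; a pose out of reach is approached as far as the arm can. A call with a number of a shift or a turn outside -1 to 1 is refused whole. A call with a gripper value outside its range is refused whole. OPENING is the closure in counts, from 0 (fully open) to 255 (shut), set as the call begins (- or left out, the last holds). The fingers move at their own pace and stop on an object; the grip force is fixed at half the most. Time passes only in rows, so rows that do not move let the fingers close, or fill a call up. It gives the time, the measured TCP pose, the force and the opening at its end, in the units of the state.
- get_obs(): the state, without advancing time (a new reading comes with each control period).
- capture(name): name is "scene" or "top" or "wrist"; returns a dict with "img" (400x640x3 uint8, red, green, blue), "vertical_fov" (degrees; the focal length in pixels is half the picture's height over the tangent of half this angle, whatever the lens; pixels are square), "cx", "cy" (the principal point, pixels), "world_from_camera" (4x4, takes a point from camera to world coordinates). Camera axes: x right, y up, looking along -z (the intrinsics and any distortion apply to the point x, -y, -z); pixel columns grow to the right and rows downward; lengths in mm; the calibration is good to about 2 mm. The wrist camera is an equidistant fisheye: a pixel r from the principal point sees the ray r / f radians off the axis. A picture is of the moment at which its call begins. There is no depth.
- close_job(): hands the job in, once; it reports no verdict.
Trained networks look in the newest picture that a camera, given by its name, has taken for a name from the list of things; names that differ only in an ending like _2 or _b are one class to them, and where a whole thing is asked for, a point or a joint stands for the part that bears it (a point fixed in the world has none). Each returns a list of dicts, best first, with "score" (0 to 1); they miss things now and then, are a little off and sometimes report something else, mostly with a low value. They report only what shows in the picture. A call takes as long as a camera call. They do not tell look-alikes from the thing itself.
- search_frame(camera, label): "position" ([x, y, z] in mm, in the coordinates of the camera as it stood for that picture, good to about 4 mm: the middle of the surface that is visible of it).
- spot_point(camera, label): "position" ([x, y, z] in mm, in the coordinates of the camera as it stood for that picture, good to about 4 mm: a listed point, or the origin of a listed thing).
The state is a dict: "time": time; "joint_positions": joint angles; "dq": joint speeds; "tau": joint torques, N m; "tool_pos": TCP position; "tcp_rot": TCP orientation; "contact_force": force on the tool from outside, world axes, zero at the start; "moment": the same for the moment, N m; "grip_width": finger opening in mm.
Only numpy, scipy, OpenCV 4.12 (cv2) and the standard library are available. Lean on these libraries where they do the work, as an engineer would, in place of code of your own. Each camera call takes 0.05 s, during which the arm holds its last target.

## Working session

There is one attempt and no reset: what is moved stays moved. The work goes in short steps, Python scripts to look and compute and a shell command to move; the robot and the scene stay as the last step left them, time stands still between calls to the robot, and variables do not carry over. Pictures are saved under pics/ and viewed, and the job is handed in when it is done.

```bash
mkdir -p pics; ls; cat > h.py <<'E'
from plant import *
import numpy as np, cv2
def snap(cam,fn=None):
    c=capture(cam)
    if fn: cv2.imwrite('pics/'+fn+'.png',cv2.cvtColor(c['img'],cv2.COLOR_RGB2BGR))
    return c
def w(c,p):
    return (np.array(c['world_from_camera'])@np.r_[p,1])[:3]
def ray(c,u,v,fish=False):
    f=200/np.tan(np.radians(c['vertical_fov'])/2)
    dx,dy=u-c['cx'],v-c['cy']
    if fish:
        r=np.hypot(dx,dy);t=r/f
        d=np.array([np.sin(t)*dx/max(r,1e-9),-np.sin(t)*dy/max(r,1e-9),-np.cos(t)])
    else: d=np.array([dx/f,-dy/f,-1])
    T=np.array(c['world_from_camera']); d=T[:3,:3]@d
    return T[:3,3],d/np.linalg.norm(d)
def atz(c,u,v,z,fish=False):
    o,d=ray(c,u,v,fish); return o+d*(z-o[2])/d[2]
def proj(c,P,fish=False):
    T=np.linalg.inv(np.array(c['world_from_camera'])); p=T[:3,:3]@np.array(P)+T[:3,3]
    f=200/np.tan(np.radians(c['vertical_fov'])/2); x,y,z=p[0],-p[1],-p[2]
    if fish:
        r=np.hypot(x,y); t=np.arctan2(r,z); k=f*t/max(r,1e-9); return c['cx']+k*x,c['cy']+k*y
    return c['cx']+f*x/z,c['cy']+f*y/z
def tri(rays):
    A=np.zeros((3,3));b=np.zeros(3)
    for o,d in rays:
        M=np.eye(3)-np.outer(d,d);A+=M;b+=M@o
    return np.linalg.solve(A,b)
E
python3 - <<'E'
from h import *
np.set_printoptions(precision=1,suppress=True)
for cam in ['scene','top','wrist']:
    c=snap(cam,cam+'0'); print(cam,c['vertical_fov'],c['cx'],c['cy'],np.array(c['world_from_camera']).round(2).tolist())
    for l in ['can_yellow_center','can_green_center','tumbler_center','coaster_center','pad_yellow','pad_green','side_board','serving_board','bowl']:
        print(l,[(round(r['score'],2),w(c,r['position']).round(0).tolist()) for r in spot_point(cam,l)])
print(get_obs())
E
```

```text
pics
scene 51.11966469502751 319.73141081940577 205.30126470748448 [[-0.78, -0.48, 0.4, 857.78], [0.62, -0.58, 0.52, 409.59], [-0.01, 0.66, 0.75, 749.61], [0.0, 0.0, 0.0, 1.0]]
can_yellow_center [(0.75, [535.0, 65.0, 71.0])]
can_green_center [(0.94, [407.0, -103.0, 57.0]), (0.8, [474.0, -400.0, 64.0]), (0.62, [540.0, -44.0, 72.0]), (0.22, [587.0, 9.0, 52.0])]
tumbler_center [(0.7, [588.0, 8.0, 51.0])]
coaster_center [(0.65, [590.0, 268.0, 52.0])]
pad_yellow [(0.67, [542.0, 73.0, 15.0])]
pad_green [(0.41, [536.0, -43.0, 11.0])]
side_board [(0.64, [409.0, 275.0, 0.0])]
serving_board [(0.55, [612.0, -259.0, -1.0]), (0.51, [586.0, 266.0, 51.0]), (0.27, [541.0, 70.0, 16.0])]
bowl [(0.78, [414.0, -259.0, 1.0])]
top 46.32613285858146 314.21936404563 197.7413267657271 [[-0.1, 0.97, -0.22, 286.66], [-1.0, -0.09, 0.03, -53.68], [0.01, 0.22, 0.98, 1105.81], [0.0, 0.0, 0.0, 1.0]]
can_yellow_center [(0.76, [535.0, 65.0, 76.0])]
can_green_center [(0.76, [533.0, -46.0, 75.0]), (0.69, [405.0, -106.0, 61.0]), (0.6, [479.0, -407.0, 66.0])]
tumbler_center [(0.64, [611.0, -256.0, -1.0]), (0.58, [588.0, 
[... 253 characters left out ...]
.0, 1.0])]
wrist 65.70646984690485 318.7565696569428 195.36304661185036 [[0.22, 0.94, 0.27, 188.27], [-0.98, 0.21, 0.06, -496.3], [0.0, -0.27, 0.96, 384.63], [0.0, 0.0, 0.0, 1.0]]
can_yellow_center []
can_green_center []
tumbler_center []
coaster_center []
pad_yellow []
pad_green []
side_board []
serving_board []
bowl []
{'time': 1.5, 'joint_positions': array([-1.5,  0.3,  1.5,  0. ,  1.3, -0.1]), 'dq': array([-0., -0., -0., -0., -0., -0.]), 'tau': array([ -0. , -43.1, -24.4,   0.1,   0. ,   0. ]), 'tool_pos': array([ 116. , -512. ,  248.7]), 'tcp_rot': array([ 3.1, -0. , -1.3]), 'contact_force': array([ 0.4, -0.6, -0.3]), 'moment': array([-0. , -0. ,  0.1]), 'grip_width': 92.00880079045156}
```

View images.

View pics/scene0.png

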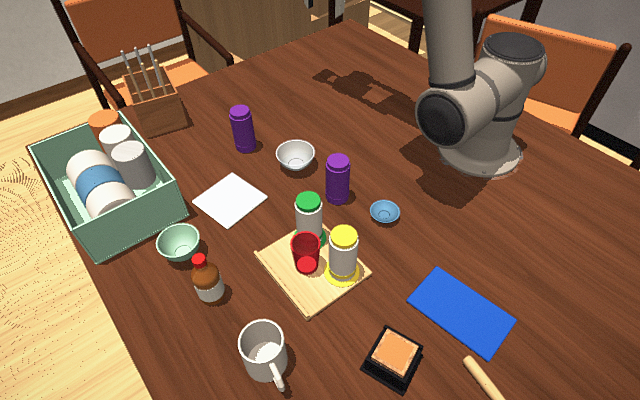

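View pics/top0.png

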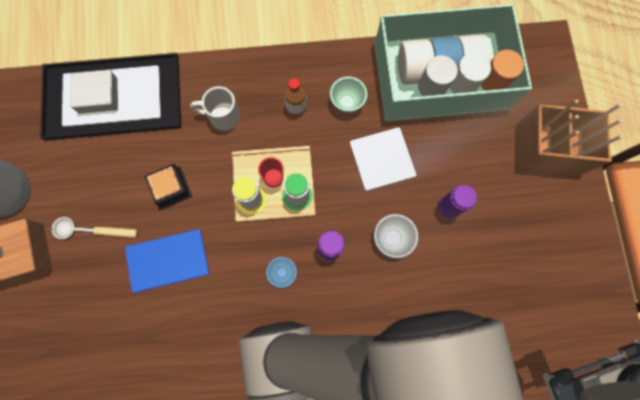

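```bash
python3 - <<'E'
import cv2,numpy as np
s=cv2.imread('pics/scene0.png');t=cv2.imread('pics/top0.png')
a=cv2.resize(s[180:320,240:385],None,fx=4,fy=4,interpolation=cv2.INTER_CUBIC)[:560,:400*2]
b=cv2.resize(t[140:225,225:325],None,fx=4,fy=4,interpolation=cv2.INTER_CUBIC)
print(a.shape,b.shape)
cv2.imwrite('pics/c1.png',a);
d=cv2.resize(t[150:220,135:205],None,fx=5,fy=5,interpolation=cv2.INTER_CUBIC)
H=np.zeros((350,760,3),np.uint8);H[:340,:400]=b;H[:350,405:755]=d
cv2.imwrite('pics/c2.png',H)
E
```

```text
(560, 580, 3) (340, 400, 3)
```

View pics/c1.png

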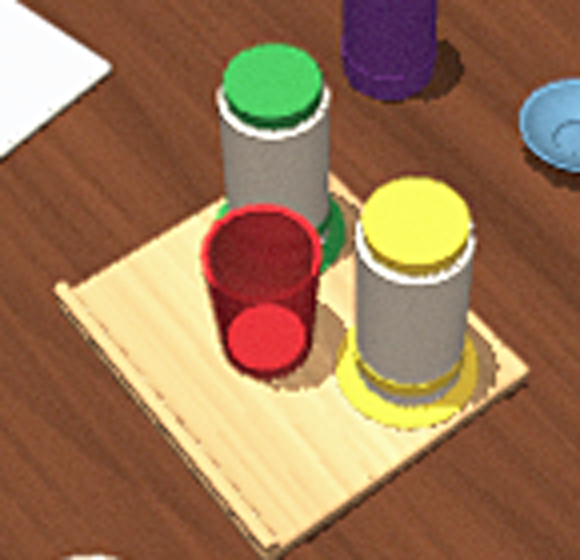

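View pics/c2.png

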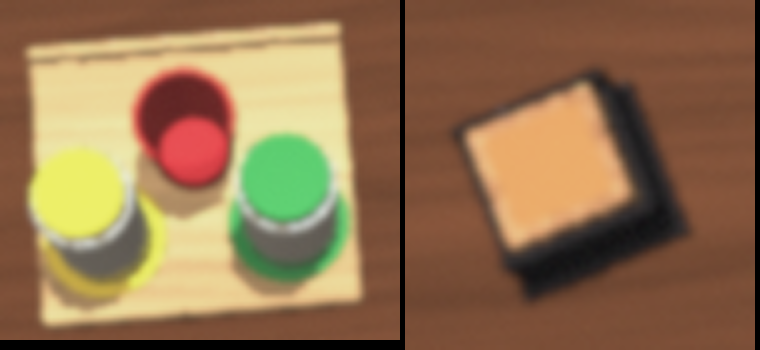

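```bash
python3 - <<'E'
from h import *
np.set_printoptions(precision=1,suppress=True)
s=snap('scene');t=snap('top')
P={'green':((308,201),(296.5,184.5)),'yellow':((344,235.5),(244.5,188.25)),'tumb':((305.5,242),(271,169))}
for k,(a,b) in P.items():
    p=tri([ray(s,*a),ray(t,*b)]);print(k,p,'resid',np.subtract(proj(s,p),a),np.subtract(proj(t,p),b))
def quad(c,m,win):
    mm=np.zeros_like(m);x0,y0,x1,y1=win;mm[y0:y1,x0:x1]=m[y0:y1,x0:x1]
    cs,_=cv2.findContours(mm,cv2.RETR_EXTERNAL,cv2.CHAIN_APPROX_NONE);k=max(cs,key=cv2.contourArea)
    q=cv2.approxPolyDP(cv2.convexHull(k),0.06*cv2.arcLength(k,True),True)[:,0]
    return q.astype(float)
def hs(c,lo,hi): return cv2.inRange(cv2.cvtColor(c['img'],cv2.COLOR_RGB2HSV),lo,hi)
W={'blue':((105,150,80),(130,255,255),(400,250,530,370),(110,220,220,300),8),
'white':((0,0,170),(180,60,255),(185,165,275,235),(340,120,425,195),8),
'inlay':((8,80,180),(20,200,255),(365,325,425,380),(140,160,195,205),50)}
for k,(lo,hi,ws,wt,z) in W.items():
  for n,c,win in(('s',s,ws),('t',t,wt)):
    q=quad(c,hs(c,lo,hi),win)
    R=np.array([atz(c,u,v,z) for u,v in q])
    print(k,n,q.tolist(),R[:,:2].round(0).tolist(),'mean',R.mean(0),'edges',[ (round(float(np.hypot(*e[:2]))),round(float(np.degrees(np.arctan2(e[1],e[0]))),1)) for e in np.roll(R,-1,0)-R])
E
```

```text
green [534.6 -44.4 128.3] resid [-0.2 -0. ] [-0.1  0.2]
yellow [536.5  67.3 130.7] resid [-0.3 -0.1] [-0.2  0.2]
tumb [584.9  10.2  91.7] resid [-0.5 -0.1] [-0.3  0.3]
blue s [[436.0, 266.0], [516.0, 319.0], [488.0, 361.0], [407.0, 301.0]] [[376.0, 181.0], [349.0, 355.0], [457.0, 371.0], [482.0, 199.0]] mean [415.9 276.6   8. ] edges [(176, 98.6), (108, 8.4), (174, -81.7), (107, -170.3)]
blue t [[199.0, 231.0], [207.0, 273.0], [133.0, 291.0], [127.0, 247.0]] [[475.0, 196.0], [375.0, 182.0], [351.0, 353.0], [454.0, 366.0]] mean [413.5 274.2   8. ] edges [(101, -172.0), (173, 98.1), (104, 6.9), (171, -82.8)]
white s [[232.0, 172.0], [267.0, 196.0], [226.0, 228.0], [192.0, 200.0]] [[561.0, -333.0], [538.0, -207.0], [665.0, -184.0], [685.0, -310.0]] mean [ 612.4 -258.6    8. ] edges [(128, 100.3), (129, 10.3), (128, -81.0), (126, -169.8)]
white t [[399.0, 128.0], [415.0, 175.0], [366.0, 189.0], [350.0, 141.0]] [[685.0, -311.0], [561.0, -333.0], [538.0, -210.0], [663.0, -185.0]] mean [ 611.9 -259.7    8. ] edges [(126, -169.9), (125, 100.7), (127, 11.1), (127, -80.0)]
inlay s [[387.0, 329.0], [417.0, 346.0], [403.0, 375.0], [371.0, 356.0]] [[570.0, 227.0], [552.0, 281.0], [606.0, 300.0], [625.0, 245.0]] mean [588.6 263.3  50. ] edges [(57, 108.5), (57, 19.4), (59, -71.1), (58, -162.4)]
inlay t [[170.0, 167.0], [179.0, 188.0], [156.0, 198.0], [148.0, 176.0]] [[626.0, 247.0], [573.0, 228.0], [554.0, 282.0], [609.0, 299.0]] mean [590.4 264.   50. ] edges [(56, -160.1), (57, 109.2), (57, 17.5), (54, -71.9)]
```

```bash
python3 -m handwheel '{"translation": [[0.2,0.3,0.02],[0.23,0.32,0.02],[0.23,0.32,0.02],[0.23,0.32,0.02],[0.23,0.32,0.02],[0.23,0.32,0.02],[0.23,0.32,0.02],[0.23,0.32,0.02]], "twist": [0.1,0.118,0.118,0.118,0.118,0.118,0.118,0.118]}' 0
```

```text
time: 2.6
tool_pos: [391.9, -122.1, 273.9]
tcp_rot: [3.139, -0.005, 0.126]
contact_force: [0.9, -0.5, 0.3]
grip_width: 92.0
```

```bash
python3 -m handwheel '{"translation": [[0.2,0.25,0],[0.2,0.25,-0.05],[0.2,0.25,-0.05],[0.2,0.25,-0.05],[0.16,0.26,-0.05],[0,0,0],[0,0,0],[0,0,0]], "twist": [0,0,0,0,0,0,0,0]}' 0
python3 - <<'E'
from h import *
np.set_printoptions(precision=1,suppress=True)
c=snap('wrist','w1');print(get_obs()['tool_pos'],c['world_from_camera'])
for l in ['can_yellow_center','can_green_center','tumbler_center']:
        print(l,[(round(r['score'],2),w(c,r['position']).round(0).tolist()) for r in spot_point('wrist',l)])
for P in ([536.5,67.3,135],[534.6,-44.4,135],[585,10,92]): print(proj(c,P,True))
E
```

```text
time: 3.6
tool_pos: [541.3, 76.6, 243.7]
tcp_rot: [3.137, -0.009, 0.134]
contact_force: [-0.2, 0.4, 0.2]
grip_width: 91.6
[541.3  76.5 243.8] [[  1.   -0.1  -0.  530.3]
 [  0.1   1.    0.3 149.8]
 [  0.   -0.3   1.  379.3]
 [  0.    0.    0.    1. ]]
can_yellow_center []
can_green_center [(0.24, [411.0, 279.0, 1.0])]
tumbler_center [(0.96, [584.0, 13.0, 52.0])]
(np.float64(310.3264921528268), np.float64(208.4646568868949))
(np.float64(294.54627985487707), np.float64(314.4913795720934))
(np.float64(350.56883260430845), np.float64(252.63153170292472))
```

View pics/w1.png

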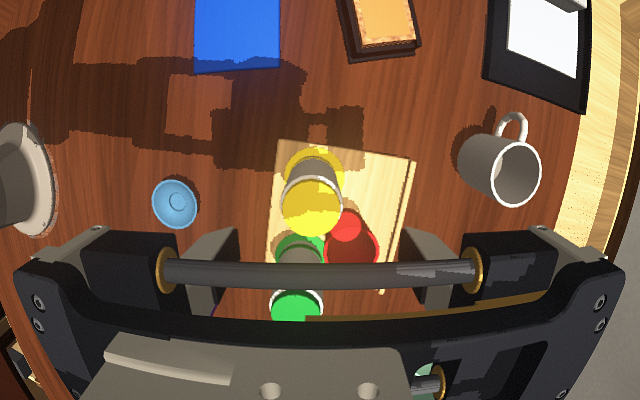

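```bash
python3 -m handwheel '{"translation": [[-0.02,-0.06,-0.1],[0,0,-0.2],[0,0,-0.2],[0,0,-0.2],[0,0,-0.1],[0,0,-0.03],[0,0,0],[0,0,0]], "twist": [0,0,0,0,0,0,0,0]}' 0
```

```text
time: 4.8
tool_pos: [539.4, 64.2, 119.7]
tcp_rot: [3.136, -0.017, 0.129]
contact_force: [-0.6, 0.1, -1.1]
grip_width: 91.8
```

```bash
python3 -m handwheel '{"translation": [[-0.01,0.02,-0.04],[0,0,0],[0,0,0],[0,0,0],[0,0,0],[0,0,0],[0,0,0],[0,0,0]], "twist": [0,0,0,0,0,0,0,0]}' 0
python3 -m handwheel '{"translation": [[0,0,0],[0,0,0],[0,0,0],[0,0,0],[0,0,0],[0,0,0],[0,0,0],[0,0,0]], "twist": [0,0,0,0,0,0,0,0]}' 150
```

```text
time: 5.8
tool_pos: [538.5, 67.5, 114.8]
tcp_rot: [3.135, -0.019, 0.129]
contact_force: [-0.2, 0.1, 0.7]
grip_width: 91.9
time: 6.8
tool_pos: [538.3, 67.5, 114.6]
tcp_rot: [3.135, -0.019, 0.129]
contact_force: [0.2, 0.8, -1.2]
grip_width: 55.8
```

```bash
python3 -m handwheel '{"translation": [[0,0,0.1],[0,0,0.25],[0,0,0.25],[-0.06,0.12,0.05],[-0.12,0.24,0],[-0.14,0.27,0],[-0.14,0.27,0],[-0.14,0.27,0]], "twist": [0,0,0,0,0,0,0,0]}' -
```

```text
time: 7.8
tool_pos: [440.8, 248.3, 213.9]
tcp_rot: [3.136, -0.012, 0.123]
contact_force: [0.1, 0.6, -2.9]
grip_width: 55.8
```

```bash
python3 -m handwheel '{"translation": [[-0.1,0.23,0],[-0.05,0.1,0],[-0.02,0.03,0],[0,0,-0.1],[0,0,-0.2],[0,0,-0.1],[0,0,0],[0,0,0]], "twist": [0,0,0,0,0,0,0,0]}' -
```

```text
time: 8.8
tool_pos: [405.4, 306.8, 148.9]
tcp_rot: [3.134, -0.003, 0.13]
contact_force: [1.0, -0.0, -1.7]
grip_width: 55.7
```

```bash
python3 -m handwheel '{"translation": [[0.02,0.08,-0.05],[0,0,-0.1],[0,0,-0.08],[0,0,-0.03],[0,0,0],[0,0,0],[0,0,0],[0,0,0]], "twist": [0,0,0,0,0,0,0,0]}' -
```

```text
time: 9.8
tool_pos: [409.4, 320.0, 108.6]
tcp_rot: [3.136, -0.006, 0.129]
contact_force: [0.1, -0.1, -2.0]
grip_width: 55.4
```

```bash
python3 -m handwheel '{"translation": [[0,0,-0.01],[0,0,0],[0,0,0],[0,0,0],[0,0,0],[0,0,0],[0,0,0],[0,0,0]], "twist": [0,0,0,0,0,0,0,0]}' -
python3 -m handwheel '{"translation": [[0,0,0],[0,0,0],[0,0,0],[0,0,0],[0,0,0.05],[0,0,0.15],[0,0,0.25],[0,0,0.25]], "twist": [0,0,0,0,0,0,0,0]}' 0
```

```text
time: 10.8
tool_pos: [409.6, 320.2, 107.9]
tcp_rot: [3.136, -0.007, 0.129]
contact_force: [-0.1, -0.5, -1.4]
grip_width: 55.8
time: 11.8
tool_pos: [408.5, 319.5, 214.8]
tcp_rot: [3.134, -0.003, 0.129]
contact_force: [1.5, 0.5, -0.6]
grip_width: 92.2
```

```bash
python3 -m handwheel '{"translation": [[0.06,-0.18,0.05],[0.105,-0.3,0],[0.11,-0.31,0],[0.12,-0.34,0],[0.12,-0.34,0],[0.12,-0.34,0],[0.12,-0.34,0],[0.05,-0.15,0]], "twist": [0,0,0,0,0,0,0,0]}' 0
python3 - <<'E'
from h import *
c=snap('top','top1');c=snap('scene','scene1')
im=np.hstack([cv2.imread('pics/top1.png')[120:320,60:440],cv2.imread('pics/scene1.png')[160:360,220:620]]);cv2.imwrite('pics/m1.png',im)
E
```

```text
time: 12.8
tool_pos: [533.2, -34.0, 231.9]
tcp_rot: [3.137, -0.018, 0.135]
contact_force: [0.0, -0.0, -0.2]
grip_width: 92.1
```

View pics/m1.png

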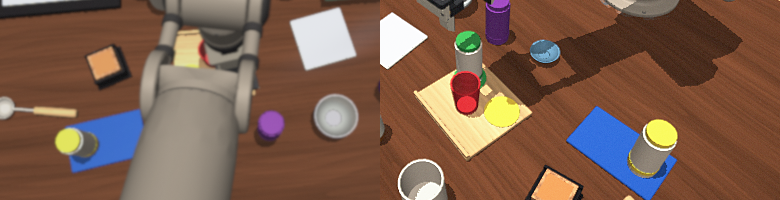

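```bash
python3 -m handwheel '{"translation": [[0.01,-0.05,0],[0,-0.02,-0.1],[0,0,-0.2],[0,0,-0.2],[0,0,-0.15],[0,0,-0.06],[0,0,0],[0,0,0]], "twist": [0,0,0,0,0,0,0,0]}' 0
```

```text
time: 13.9
tool_pos: [532.2, -38.8, 120.4]
tcp_rot: [3.138, -0.017, 0.141]
contact_force: [-0.6, -1.2, -0.3]
grip_width: 91.7
```

```bash
python3 -m handwheel '{"translation": [[0.02,-0.036,-0.04],[0,0,0],[0,0,0],[0,0,0],[0,0,0],[0,0,0],[0,0,0],[0,0,0]], "twist": [0,0,0,0,0,0,0,0]}' 0
python3 - <<'E'
from h import *
c=snap('scene','scene2');cv2.imwrite('pics/m2.png',cv2.resize(cv2.imread('pics/scene2.png')[160:300,230:400],None,fx=4,fy=4))
E
```

```text
time: 14.9
tool_pos: [536.5, -45.0, 116.0]
tcp_rot: [3.137, -0.021, 0.141]
contact_force: [0.2, -0.0, 1.0]
grip_width: 91.6
```

View pics/m2.png

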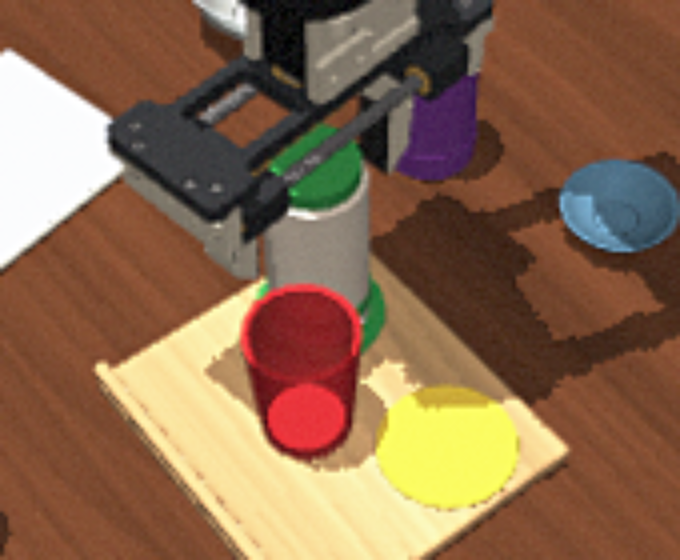

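```bash
python3 -m handwheel '{"translation": [[0,0,-0.02],[0,0,0],[0,0,0],[0,0,0],[0,0,0],[0,0,0],[0,0,0],[0,0,0]], "twist": [0,0,0,0,0,0,0,0]}' 0
python3 -m handwheel '{"translation": [[0,0,0],[0,0,0],[0,0,0],[0,0,0],[0,0,0],[0,0,0],[0,0,0],[0,0,0]], "twist": [0,0,0,0,0,0,0,0]}' 150
```

```text
time: 15.95
tool_pos: [536.4, -44.9, 112.7]
tcp_rot: [3.137, -0.021, 0.141]
contact_force: [-0.2, 0.2, -0.0]
grip_width: 91.9
time: 16.95
tool_pos: [536.3, -44.9, 112.6]
tcp_rot: [3.137, -0.021, 0.141]
contact_force: [-0.4, -0.4, 0.5]
grip_width: 55.8
```

```bash
python3 -m handwheel '{"translation": [[0,0,0.1],[0,0,0.25],[0,0,0.25],[-0.04,0.1,0.05],[-0.1,0.24,0],[-0.11,0.27,0],[-0.11,0.27,0],[-0.11,0.27,0]], "twist": [0,0,0,0,0,0,0,0]}' -
python3 -m handwheel '{"translation": [[-0.11,0.27,0],[-0.09,0.2,0],[-0.05,0.1,0],[0,0,0],[0,0,0],[0,0,0],[0,0,0],[0,0,0]], "twist": [0,0,0,0,0,0,0,0]}' -
```

```text
time: 17.95
tool_pos: [458.7, 133.3, 210.9]
tcp_rot: [3.14, -0.013, 0.136]
contact_force: [1.1, -0.1, -3.0]
grip_width: 56.0
time: 18.95
tool_pos: [412.1, 223.9, 206.3]
tcp_rot: [3.139, -0.003, 0.14]
contact_force: [0.0, -0.1, -3.5]
grip_width: 56.0
```

```bash
python3 -m handwheel '{"translation": [[0.06,0.044,-0.05],[0,0,-0.12],[0,0,-0.18],[0,0,-0.18],[0,0,-0.08],[0,0,0],[0,0,0],[0,0,0]], "twist": [0,0,0,0,0,0,0,0]}' -
```

```text
time: 19.95
tool_pos: [426.3, 232.4, 112.3]
tcp_rot: [3.141, -0.009, 0.138]
contact_force: [0.1, 0.4, -3.3]
grip_width: 55.6
```

```bash
python3 -m handwheel '{"translation": [[-0.03,-0.01,-0.02],[0,0,-0.02],[0,0,-0.005],[0,0,0],[0,0,0],[0,0,0],[0,0,0],[0,0,0]], "twist": [0,0,0,0,0,0,0,0]}' -
```

```text
time: 20.95
tool_pos: [422.2, 231.1, 106.4]
tcp_rot: [3.141, -0.012, 0.138]
contact_force: [-0.8, 0.2, -2.4]
grip_width: 55.9
```

Touching down; release, rise, then look at the coaster from the wrist camera.

```bash
python3 -m handwheel '{"translation": [[0,0,-0.005],[0,0,0],[0,0,0],[0,0,0],[0,0,0],[0,0,0],[0,0,0],[0,0,0]], "twist": [0,0,0,0,0,0,0,0]}' -
python3 -m handwheel '{"translation": [[0,0,0],[0,0,0],[0,0,0],[0,0,0],[0,0,0.05],[0,0,0.2],[0,0,0.3],[0,0,0.3]], "twist": [0,0,0,0,0,0,0,0]}' 0
python3 - <<'E'
from h import *
c=snap('wrist','w3')
E
```

```text
time: 21.95
tool_pos: [422.2, 231.1, 105.8]
tcp_rot: [3.141, -0.012, 0.138]
contact_force: [0.2, 0.3, -1.6]
grip_width: 55.9
time: 22.95
tool_pos: [420.7, 230.5, 235.7]
tcp_rot: [3.14, -0.007, 0.138]
contact_force: [0.8, 0.2, -0.4]
grip_width: 91.7
```

View pics/w3.png

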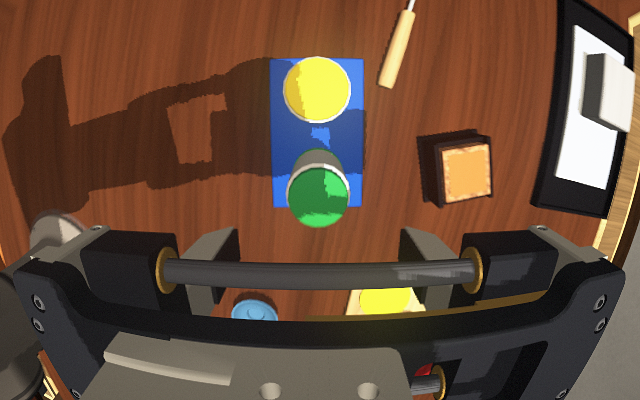

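```bash
python3 -m handwheel '{"translation": [[0.15,-0.02,0],[0.3,-0.02,0],[0.3,-0.02,-0.05],[0.28,-0.02,-0.05],[0.1,-0.01,0],[0,0,0],[0,0,0],[0,0,0]], "twist": [0.02,0.02,0.02,0.02,0.02,0.01,0,0]}' 0
python3 - <<'E'
from h import *
c=snap('wrist','w4'); cv2.imwrite('pics/w4c.png',cv2.resize(cv2.imread('pics/w4.png')[60:240,210:430],None,fx=3.4,fy=3.3,interpolation=cv2.INTER_CUBIC))
print(proj(c,[589.5,264,50],True))
E
```

```text
time: 24.0
tool_pos: [596.6, 218.1, 231.5]
tcp_rot: [-3.139, -0.025, 0.318]
contact_force: [-0.0, 0.1, 0.1]
grip_width: 91.6
(np.float64(321.8047488346612), np.float64(136.02463814766438))
```

View pics/w4c.png

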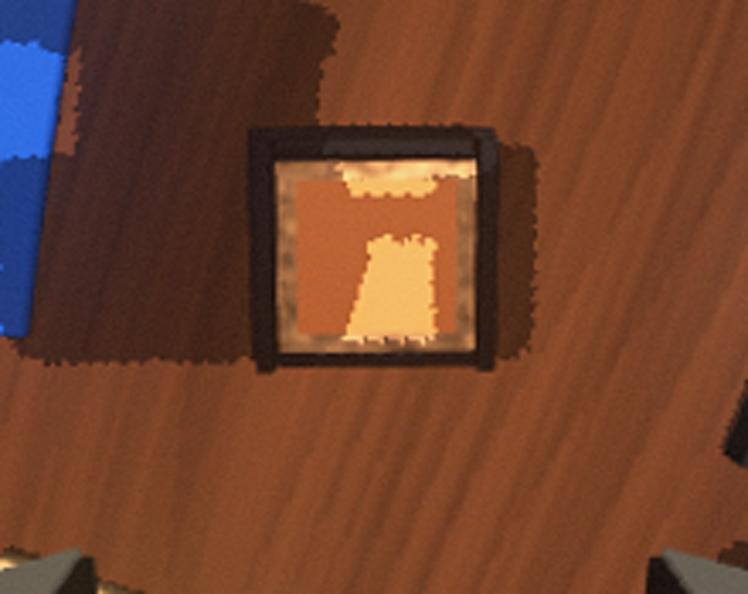

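```bash
python3 - <<'E'
import cv2,numpy as np
a=cv2.resize(cv2.imread('pics/scene0.png')[320:396,355:430],None,fx=7,fy=7,interpolation=cv2.INTER_CUBIC)
cv2.imwrite('pics/c4.png',a)
E
python3 -m handwheel '{"translation": [[0,-0.2,-0.1],[0,-0.3,-0.2],[0,-0.3,-0.2],[0,-0.1,-0.1],[0,0,0],[0,0,0],[0,0,0],[0,0,0]], "twist": [0,0,0,0,0,0,0,0]}' 0
python3 - <<'E'
from h import *
c=snap('wrist','w5'); u,v=proj(c,[589.5,264,50],True);print(u,v);u,v=int(u),int(v)
cv2.imwrite('pics/w5c.png',cv2.resize(cv2.imread('pics/w5.png')[max(v-80,0):v+80,u-100:u+100],None,fx=3.7,fy=3.7,interpolation=cv2.INTER_CUBIC))
E
```

```text
time: 25.05
tool_pos: [595.3, 84.4, 145.2]
tcp_rot: [-3.141, -0.034, 0.323]
contact_force: [-0.1, 0.0, 0.0]
grip_width: 91.8
381.83308998946205 -12.510999428502373
```

View pics/c4.png

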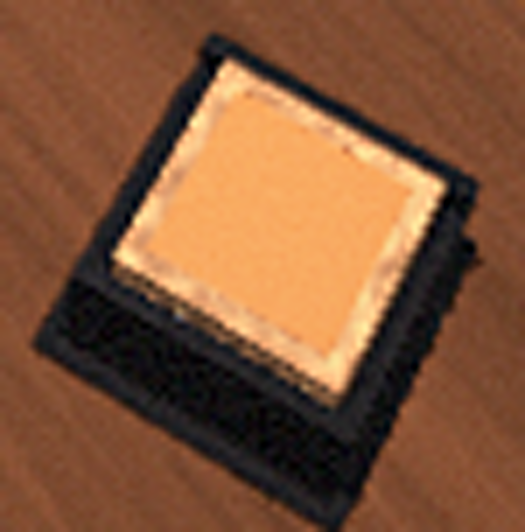

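View pics/w5c.png

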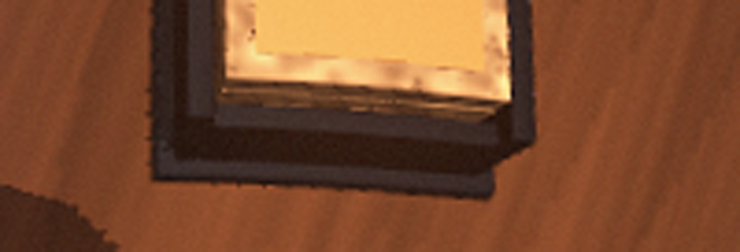

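```bash
python3 -m handwheel '{"translation": [[0,0.05,0.15],[-0.05,0.13,0.15],[-0.07,0.17,0.05],[-0.07,0.17,0.05],[-0.07,0.17,0],[-0.07,0.17,0],[-0.05,0.15,0],[0,0,0]], "twist": [-0.118,-0.118,-0.118,-0.118,-0.118,-0.118,-0.118,-0.118]}' 0
python3 -m handwheel '{"translation": [[0,0,0],[0,0,0],[0,0,0],[0,0,0],[0,0,0],[0,0,0],[0,0,0],[0,0,0]], "twist": [-0.05,0,0,0,0,0,0,0]}' 0
python3 - <<'E'
from h import *
import pickle
c=snap('wrist','w6');pickle.dump(c,open('w6.pkl','wb')); print(proj(c,[589.5,264,50],True), get_obs()['tcp_rot'])
E
```

```text
time: 26.1
tool_pos: [536.2, 243.6, 209.6]
tcp_rot: [-3.135, -0.036, -1.178]
contact_force: [0.9, -0.4, -0.3]
grip_width: 92.1
time: 27.1
tool_pos: [535.9, 244.8, 210.2]
tcp_rot: [-3.134, -0.036, -1.254]
contact_force: [-0.3, 0.1, 0.3]
grip_width: 91.7
(np.float64(310.02112491988777), np.float64(128.21799073154966)) [-3.13416733 -0.0362427  -1.25424406]
```

View pics/w6.png

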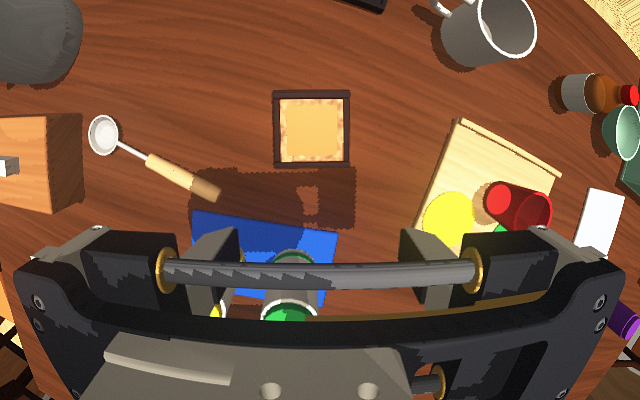

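```bash
cat > co.py <<'E'
from h import *
import pickle
from scipy.spatial.transform import Rotation as Ro
def corners(img,win):
    hsv=cv2.cvtColor(img,cv2.COLOR_RGB2HSV)
    m=cv2.inRange(hsv,(5,30,110),(28,200,255)) 
    mm=np.zeros_like(m);x0,y0,x1,y1=win;mm[y0:y1,x0:x1]=m[y0:y1,x0:x1]
    cs,_=cv2.findContours(mm,cv2.RETR_EXTERNAL,cv2.CHAIN_APPROX_NONE);k=max(cs,key=cv2.contourArea)
    return cv2.convexHull(k)[:,0], cv2.minAreaRect(k)
E
python3 - <<'E'
from co import *
for n,f,win in(('w6','w6',(270,85,355,172)),('w4','w4',(285,100,355,172))):
    im=cv2.cvtColor(cv2.imread(f'pics/{f}.png'),cv2.COLOR_BGR2RGB)
    h,r=corners(im,win);print(n,r,cv2.boxPoints(r).tolist())
    x0,y0,x1,y1=win
    cv2.imwrite('pics/z_%s.png'%n,cv2.resize(cv2.imread(f'pics/{f}.png')[y0-10:y1+10,x0-10:x1+10],None,fx=5,fy=5,interpolation=cv2.INTER_NEAREST))
a=cv2.imread('pics/z_w6.png');b=cv2.imread('pics/z_w4.png')
H=max(a.shape[0],b.shape[0]);a=cv2.copyMakeBorder(a,0,H-a.shape[0],0,0,0);b=cv2.copyMakeBorder(b,0,H-b.shape[0],0,0,0)
cv2.imwrite('pics/z.png',cv2.resize(np.hstack([a,b]),None,fx=.8,fy=.8));print(a.shape,b.shape)
E
```

```text
w6 ((311.4010009765625, 129.95712280273438), (63.025665283203125, 63.757686614990234), 88.97696685791016) [[278.964599609375, 99.01849365234375], [342.71209716796875, 97.880126953125], [343.83740234375, 160.895751953125], [280.08990478515625, 162.03411865234375]]
w4 ((320.0, 137.0), (58.0, 58.0), 90.0) [[291.0, 108.0], [349.0, 108.0], [349.0, 166.0], [291.0, 166.0]]
(535, 525, 3) (535, 450, 3)
```

View pics/z.png

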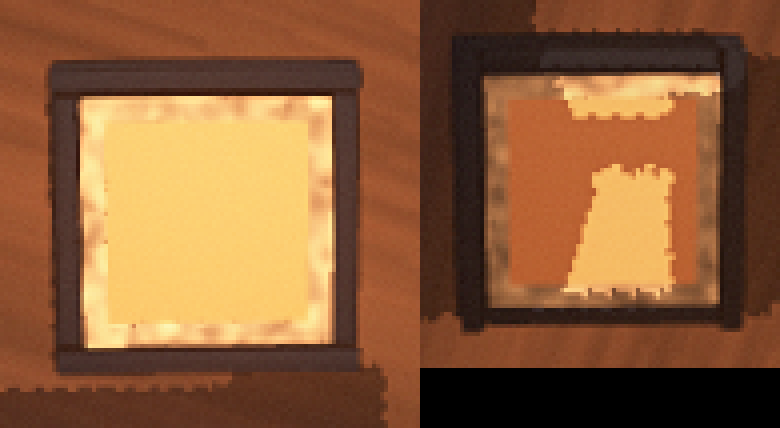

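```bash
python3 -m handwheel '{"translation": [[0.1,0.03,-0.1],[0.16,0.05,-0.13],[0.09,0.03,-0.1],[0,0,-0.04],[0,0,0],[0,0,0],[0,0,0],[0,0,0]], "twist": [0,0,0,0,0,0,0,0]}' 0
python3 - <<'E'
from co import *
c=snap('wrist','w7');pickle.dump(c,open('w7.pkl','wb')); print(proj(c,[589.5,264,50],True), get_obs()['tcp_rot'])
E
```

```text
time: 28.15
tool_pos: [589.1, 261.7, 156.0]
tcp_rot: [-3.131, -0.036, -1.254]
contact_force: [0.5, -0.2, -0.6]
grip_width: 91.5
(np.float64(310.47696372929585), np.float64(201.22328806057138)) [-3.13053787 -0.03629126 -1.25390265]
```

View pics/w7.png

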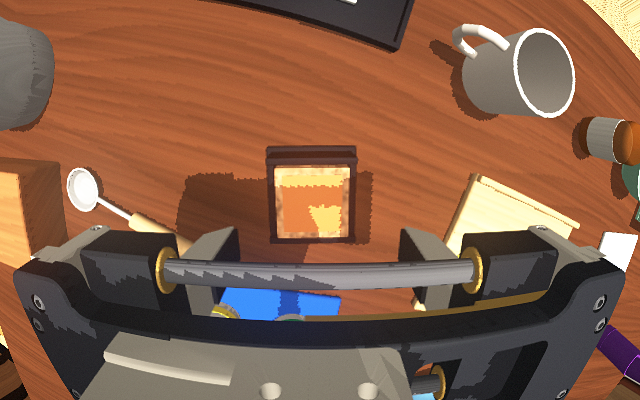

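```bash
python3 - <<'E'
import cv2,numpy as np
a=cv2.imread('pics/w7.png')[155:250,262:362]
cv2.imwrite('pics/z7.png',cv2.resize(a,None,fx=6,fy=6,interpolation=cv2.INTER_NEAREST))
E
```

View pics/z7.png

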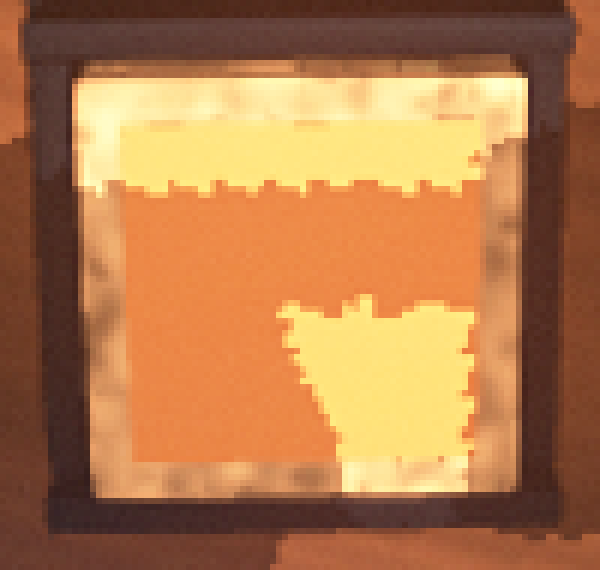

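```bash
python3 - <<'E'
from co import *
from scipy.optimize import least_squares
a=pickle.load(open('w6.pkl','rb'));b=pickle.load(open('w7.pkl','rb'))
s=snap('scene');t=snap('top')
O=[(a,True,[(280,99),(343.5,98.7),(342.5,162),(280.7,162.2)]),(b,True,[(274,167.8),(350,167.8),(349,237.5),(277.3,237.8)])]
sg=[(1,1),(1,-1),(-1,-1),(-1,1)]
def P(x):
    cx,cy,z,ps=x;c,s_=np.cos(ps),np.sin(ps)
    return [np.array([cx+30*(i*c-j*s_),cy+30*(i*s_+j*c),z]) for i,j in sg]
def res(x,O):
    return np.concatenate([np.subtract(proj(c,p,f),q) for c,f,Q in O for p,q in zip(P(x),Q)])
for name,oo in(('both',O),('a',O[:1]),('b',O[1:])):
    r=least_squares(res,[590,264,50,0.32],args=(oo,));print(name,r.x.round(3),r.fun.round(1))
x=r.x
# scene/top inlay? outer corners incl. cork seen earlier: sizes 57 -> quad centres triangulate
sc=[(371,356),(387,329),(417,346),(403,375)]; tc=[(170,167),(148,176),(156,198),(179,188)]
# s: (625,245),(570,227),(552,281),(606,300); t: (626,247),(609,299),(554,282),(573,228)
pairs=[((371,356),(170,167)),((387,329),(179,188)),((417,346),(156,198)),((403,375),(148,176))]
for u,v in pairs: print(tri([ray(s,*u),ray(t,*v)]).round(1))
E
```

```text
both [5.88243e+02 2.61865e+02 5.20420e+01 3.16000e-01] [-0.2  0.2  0.1  0.3  0.4 -0.7  0.  -0.5  0.5  0.3  0.2 -0.3 -0.9  0.
 -0.1  0.6]
a [5.88120e+02 2.61925e+02 5.31170e+01 3.13000e-01] [-0.3  0.1  0.2  0.5  0.4 -0.3 -0.2 -0.3]
b [5.88471e+02 2.61883e+02 5.23840e+01 3.18000e-01] [ 0.4  0.1  0.2 -0.5 -0.7 -0.1  0.   0.6]
[625.5 245.8  52.3]
[571.9 227.6  53. ]
[553.5 281.4  52.2]
[607.6 299.5  51.4]
```

```bash
python3 -m handwheel '{"translation": [[0,0,-0.1],[0,0,-0.15],[0,0,-0.15],[0,0,-0.1],[0,0,-0.05],[0,0,0],[0,0,0],[0,0,0]], "twist": [0,0,0,0,0,0,0,0]}' 0
```

```text
time: 29.3
tool_pos: [588.9, 261.6, 68.5]
tcp_rot: [-3.131, -0.036, -1.254]
contact_force: [0.1, 0.6, 0.5]
grip_width: 91.9
```

```bash
python3 -m handwheel '{"translation": [[0,0,-0.02],[0,0,0],[0,0,0],[0,0,0],[0,0,0],[0,0,0],[0,0,0],[0,0,0]], "twist": [0,0,0,0,0,0,0,0]}' 0
python3 - <<'E'
from h import *
s=snap('scene','s5');cv2.imwrite('pics/s5c.png',cv2.resize(cv2.imread('pics/s5.png')[280:400,310:460],None,fx=5,fy=5,interpolation=cv2.INTER_CUBIC))
E
```

```text
time: 30.3
tool_pos: [589.4, 261.8, 66.4]
tcp_rot: [-3.129, -0.036, -1.254]
contact_force: [0.2, -0.8, -0.3]
grip_width: 91.6
```

View pics/s5c.png

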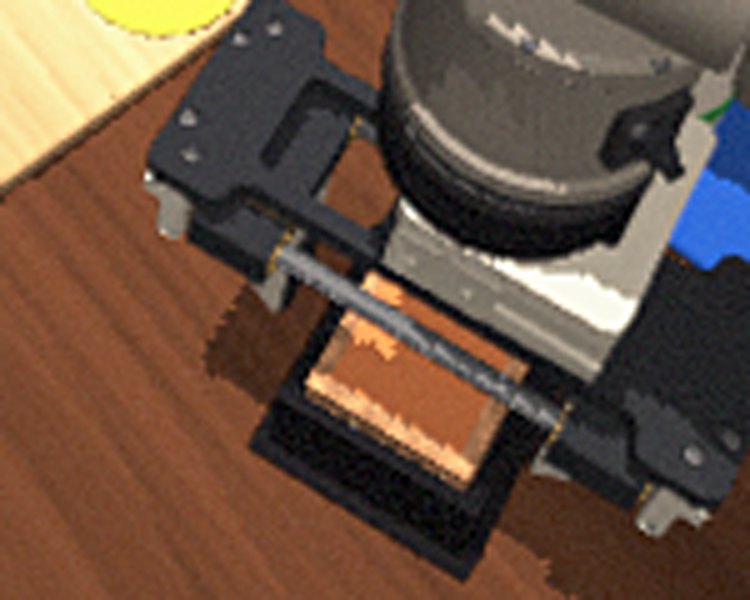

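```bash
python3 -m handwheel '{"translation": [[0,0,-0.007],[0,0,0],[0,0,0],[0,0,0],[0,0,0],[0,0,0],[0,0,0],[0,0,0]], "twist": [0,0,0,0,0,0,0,0]}' 160
python3 -m handwheel '{"translation": [[0,0,0],[0,0,0.1],[0,0,0.15],[0,0,0.2],[0,0,0.2],[0,0,0.2],[0,0,0],[0,0,0]], "twist": [0,0,0,0,0,0,0,0]}' -
python3 - <<'E'
from h import *
s=snap('wrist','w8');s=snap('scene','s6');cv2.imwrite('pics/s6c.png',np.vstack([cv2.imread('pics/s6.png')[200:400,200:520],cv2.imread('pics/w8.png')[100:300,160:480]]))
E
```

```text
time: 31.35
tool_pos: [589.4, 261.9, 65.4]
tcp_rot: [-3.129, -0.036, -1.254]
contact_force: [-1.5, -1.2, 0.2]
grip_width: 59.6
time: 32.35
tool_pos: [589.2, 261.6, 201.8]
tcp_rot: [-3.125, -0.036, -1.254]
contact_force: [-0.9, -0.3, -1.2]
grip_width: 59.6
```

View pics/s6c.png

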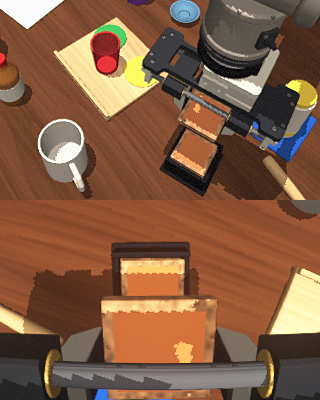

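```bash
python3 -m handwheel '{"translation": [[0,-0.15,0],[0.01,-0.28,0],[0.015,-0.35,0],[0.015,-0.37,0],[0.015,-0.37,0],[0.015,-0.37,0],[0.015,-0.37,0],[0.015,-0.37,0]], "twist": [0,0,0,0,0,0,0,0]}' -
```

```text
time: 33.45
tool_pos: [597.4, -149.8, 194.3]
tcp_rot: [-3.138, -0.035, -1.25]
contact_force: [0.5, 0.6, 0.4]
grip_width: 59.5
```

```bash
python3 -m handwheel '{"translation": [[0.03,-0.3,0],[0.03,-0.2,0],[0.03,-0.1,-0.05],[0,0,-0.2],[0,0,-0.2],[0,0,-0.1],[0,0,0],[0,0,0]], "twist": [0,0,0,0,0,0,0,0]}' -
python3 - <<'E'
from co import *
c=snap('wrist','w9');c=snap('scene','s9');print(get_obs()['tool_pos'])
cv2.imwrite('pics/s9c.png',np.vstack([cv2.imread('pics/s9.png')[100:300,100:420],cv2.imread('pics/w9.png')[100:300,160:480]]))
E
```

```text
time: 34.45
tool_pos: [604.7, -250.5, 104.5]
tcp_rot: [3.138, -0.03, -1.258]
contact_force: [-0.7, -1.0, 0.3]
grip_width: 59.5
[ 604.79957827 -250.56585662  104.79624345]
```

View pics/s9c.png

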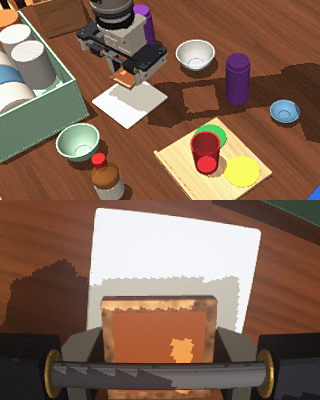

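```bash
python3 -m handwheel '{"translation": [[0.05,-0.057,-0.1],[0,0,-0.15],[0,0,-0.12],[0,0,-0.06],[0,0,-0.01],[0,0,0],[0,0,0],[0,0,0]], "twist": [0,0,0,0,0,0,0,0]}' -
```

```text
time: 35.55
tool_pos: [615.5, -261.7, 38.4]
tcp_rot: [-3.14, -0.036, -1.258]
contact_force: [-0.3, 0.1, -0.4]
grip_width: 59.4
```

```bash
python3 -m handwheel '{"translation": [[-0.02,0.016,-0.02],[0,0,-0.015],[0,0,0],[0,0,0],[0,0,0],[0,0,0],[0,0,0],[0,0,0]], "twist": [0,0,0,0,0,0,0,0]}' -
```

```text
time: 36.55
tool_pos: [612.6, -259.2, 33.5]
tcp_rot: [-3.139, -0.037, -1.258]
contact_force: [0.1, 0.9, 0.1]
grip_width: 59.8
```

```bash
python3 -m handwheel '{"translation": [[0,0,-0.01],[0,0,0],[0,0,0],[0,0,0],[0,0,0],[0,0,0],[0,0,0],[0,0,0]], "twist": [0,0,0,0,0,0,0,0]}' -
python3 -m handwheel '{"translation": [[0,0,0],[0,0,0],[0,0,0],[0,0,0.05],[0,0,0.15],[0,0,0.25],[0,0,0.3],[0,0,0.2]], "twist": [0,0,0,0,0,0,0,0]}' 0
python3 - <<'E'
from co import *
c=snap('wrist','w10');c=snap('scene','s10');t=snap('top','t10');pickle.dump(c,open('s10.pkl','wb'));pickle.dump(t,open('t10.pkl','wb'));
cv2.imwrite('pics/s10c.png',np.vstack([cv2.imread('pics/s10.png')[120:320,140:460],cv2.imread('pics/w10.png')[100:300,160:480]]))
E
```

```text
time: 37.55
tool_pos: [612.6, -259.2, 31.9]
tcp_rot: [-3.139, -0.037, -1.258]
contact_force: [0.2, -0.1, -0.3]
grip_width: 59.2
time: 38.55
tool_pos: [610.9, -258.3, 177.6]
tcp_rot: [3.141, -0.033, -1.258]
contact_force: [0.5, -1.1, 0.1]
grip_width: 92.1
```

View pics/s10c.png

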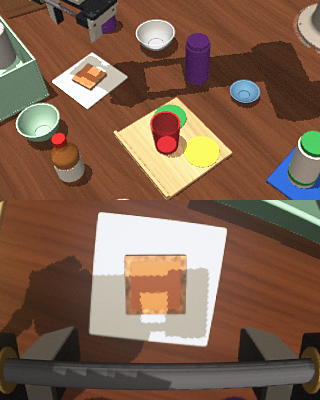

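```bash
python3 - <<'E'
from co import *
c=snap('wrist','w11');pickle.dump(c,open('w11.pkl','wb'))
im=cv2.imread('pics/w11.png')[95:260,240:400];cv2.imwrite('pics/w11c.png',cv2.resize(im,None,fx=3.6,fy=3.6,interpolation=cv2.INTER_NEAREST))
s=pickle.load(open('s10.pkl','rb'));print(proj(c,[612.2,-259.2,8],True),proj(s,[612.2,-259.2,8]))
a=cv2.imread('pics/s10.png')[160:240,180:280];cv2.imwrite('pics/s10d.png',cv2.resize(a,None,fx=6,fy=6,interpolation=cv2.INTER_NEAREST))
E
```

```text
(np.float64(313.0063144680054), np.float64(182.3973615745044)) (np.float64(229.357402188085), np.float64(197.9774708329974))
```

View pics/w11c.png

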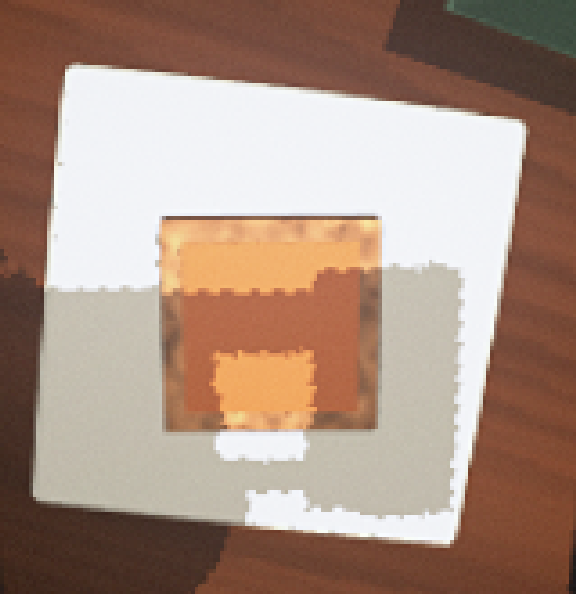

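View pics/s10d.png

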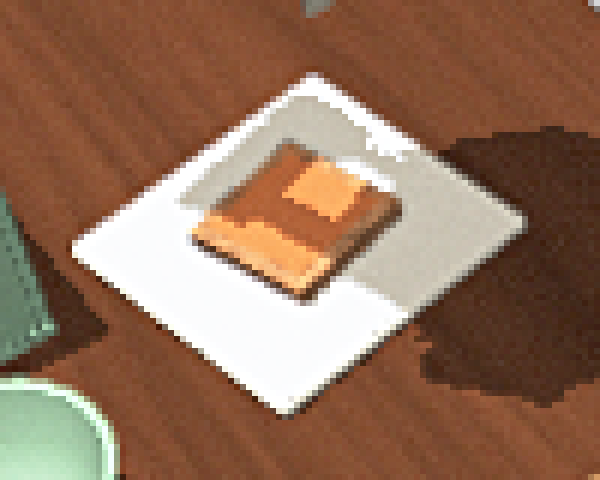

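```bash
python3 - <<'E'
from co import *
np.set_printoptions(precision=1,suppress=True)
c=pickle.load(open('w11.pkl','rb'));s=pickle.load(open('s10.pkl','rb'))
f=lambda C,q,o,k,z,fi:np.array([atz(C,o[0]+u/k-.4,o[1]+v/k-.4,z,fi) for u,v in q]).mean(0)
print('board w',f(c,[(68,64),(526,124),(453,545),(34,501)],(240,95),3.6,8,True))
print('coaster w',f(c,[(163,217),(381,217),(377,431),(166,431)],(240,95),3.6,18,True))
print('board s',f(s,[(315,75),(527,218),(288,416),(72,248)],(180,160),6,8,False))
print('coaster s',f(s,[(292,142),(402,208),(305,292),(193,235)],(180,160),6,18,False))
# tumbler + pads in s10
E
```

```text
board w [ 612.3 -261.2    8. ]
coaster w [ 612.3 -261.2   18. ]
board s [ 612.4 -256.7    8. ]
coaster s [ 612.3 -255.9   18. ]
```

```bash
python3 -m handwheel '{"translation": [[-0.01,0.15,0.05],[-0.02,0.25,0.05],[-0.03,0.33,0],[-0.03,0.33,0],[-0.03,0.33,0],[-0.02,0.2,0],[-0.01,0.1,0],[0,0,0]], "twist": [0,0,0,0,0,0,0,0]}' 0
python3 - <<'E'
from co import *
c=snap('wrist','w12');pickle.dump(c,open('w12.pkl','wb'));print(get_obs()['tool_pos'],proj(c,[585,10,92],True),proj(c,[585,10,12],True))
cv2.imwrite('pics/w12c.png',cv2.resize(cv2.imread('pics/w12.png')[90:280,220:420],None,fx=3.1,fy=3.1,interpolation=cv2.INTER_CUBIC))
E
```

```text
time: 39.75
tool_pos: [579.7, 11.7, 182.0]
tcp_rot: [3.126, -0.02, -1.256]
contact_force: [0.0, 0.1, 0.1]
grip_width: 91.6
[579.80045591  11.01252043 182.00700753] (np.float64(319.6274750683567), np.float64(199.8092546915554)) (np.float64(317.74209980927156), np.float64(175.80115341985052))
```

View pics/w12c.png

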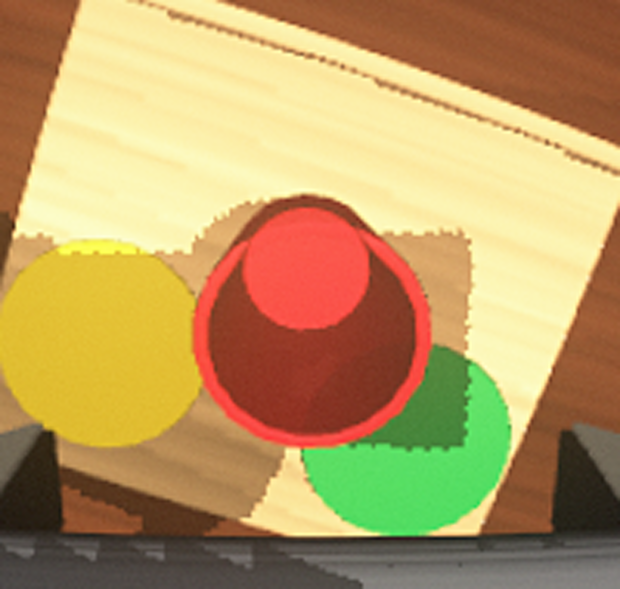

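```bash
python3 - <<'E'
from co import *
np.set_printoptions(precision=1,suppress=True)
c=pickle.load(open('w12.pkl','rb'));s=pickle.load(open('s10.pkl','rb'));t=pickle.load(open('t10.pkl','rb'))
g=lambda u,v:(220+u/3.1-.3,90+v/3.1-.3)
print('rim',atz(c,*g(313,336),92,True),'yp',atz(c,*g(103.5,343.5),15,True),'gp',atz(c,*g(406.5,439),15,True))
def cen(C,lo,hi,win):
    h=cv2.cvtColor(C['img'],cv2.COLOR_RGB2HSV);m=cv2.inRange(h,lo,hi);x0,y0,x1,y1=win
    mm=np.zeros_like(m);mm[y0:y1,x0:x1]=m[y0:y1,x0:x1]
    k=max(cv2.findContours(mm,0,cv2.CHAIN_APPROX_NONE)[0],key=cv2.contourArea);return cv2.fitEllipse(cv2.convexHull(k))
e=cen(s,(22,120,100),(34,255,255),(310,240,370,300));print('s yellow',e,atz(s,*e[0],15))
cv2.imwrite('pics/t10c.png',cv2.resize(cv2.imread('pics/t10.png')[130:230,210:340],None,fx=6,fy=6))
cv2.imwrite('pics/s10e.png',cv2.resize(cv2.imread('pics/s10.png')[210:310,250:380],None,fx=6,fy=6))
E
```

```text
rim [586.5   9.7  92. ] yp [540.6  66.   15. ] gp [538.8 -42.   15. ]
s yellow ((341.427490234375, 271.2265625), (30.90355682373047, 35.757503509521484), 96.19434356689453) [540.1  69.9  15. ]
```

View pics/s10e.png

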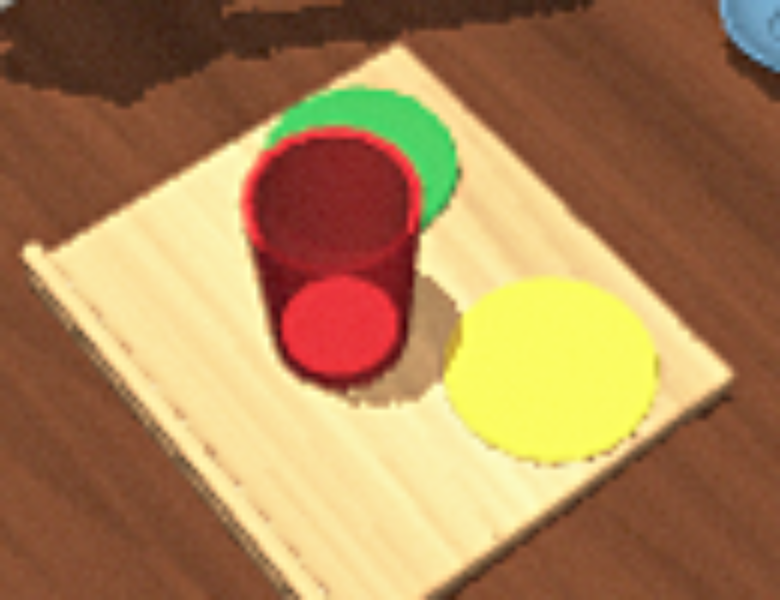

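```bash
python3 -m handwheel '{"translation": [[0.042,-0.007,-0.05],[0,0,-0.15],[0,0,-0.2],[0,0,-0.2],[0,0,-0.06],[0,0,-0.03],[0,0,0],[0,0,0]], "twist": [0,0,0,0,0,0,0,0]}' 0
```

```text
time: 40.8
tool_pos: [590.1, 1.5, 75.2]
tcp_rot: [3.13, -0.023, -1.267]
contact_force: [-0.5, 0.1, 0.8]
grip_width: 92.0
```

```bash
python3 -m handwheel '{"translation": [[-0.027,0.055,-0.02],[0,0,0],[0,0,-0.01],[0,0,0],[0,0,0],[0,0,0],[0,0,0],[0,0,0]], "twist": [0,0,0,0,0,0,0,0]}' 0
python3 - <<'E'
from co import *
c=snap('wrist','w13');s=snap('scene','s13')
cv2.imwrite('pics/s13c.png',np.vstack([cv2.imread('pics/s13.png')[160:340,180:440],cv2.imread('pics/w13.png')[120:300,190:450]]))
E
```

```text
time: 41.8
tool_pos: [586.5, 10.6, 72.1]
tcp_rot: [3.132, -0.024, -1.266]
contact_force: [-0.4, -1.2, 0.2]
grip_width: 91.6
```

View pics/s13c.png

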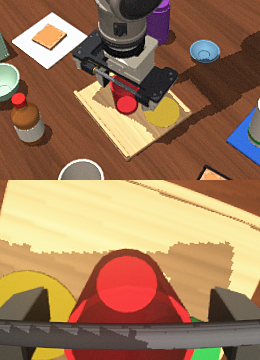

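```bash
python3 -m handwheel '{"translation": [[0,0,-0.012],[0,0,0],[0,0,0],[0,0,0],[0,0,0],[0,0,0],[0,0,0],[0,0,0]], "twist": [0,0,0,0,0,0,0,0]}' 140
python3 -m handwheel '{"translation": [[0,0,0],[0,0,0],[0,0,0.05],[0,0,0.1],[0,0,0.15],[0,0,0.1],[0,0,0],[0,0,0]], "twist": [0,0,0,0,0,0,0,0]}' -
python3 - <<'E'
from co import *
s=snap('scene','s14')
cv2.imwrite('pics/s14c.png',cv2.resize(cv2.imread('pics/s14.png')[160:320,220:400],None,fx=3,fy=3))
E
```

```text
time: 42.9
tool_pos: [586.5, 10.5, 70.1]
tcp_rot: [3.132, -0.024, -1.266]
contact_force: [0.5, -0.1, -0.8]
grip_width: 58.5
time: 43.9
tool_pos: [586.2, 10.7, 134.2]
tcp_rot: [3.133, -0.024, -1.266]
contact_force: [-0.9, 0.3, -1.8]
grip_width: 58.5
```

View pics/s14c.png

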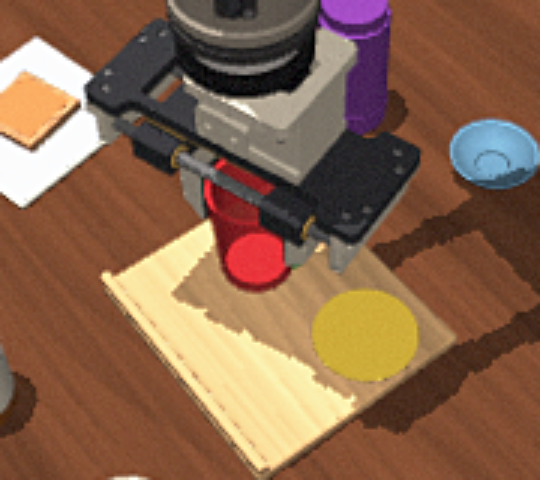

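```bash
python3 -m handwheel '{"translation": [[0.01,-0.08,0.15],[0.02,-0.2,0.08],[0.03,-0.27,0],[0.03,-0.3,0],[0.03,-0.3,0],[0.03,-0.28,0],[0.02,-0.15,0],[0,0,0]], "twist": [0,0,0,0,0,0,0,0]}' -
```

```text
time: 44.95
tool_pos: [609.0, -231.4, 162.2]
tcp_rot: [3.123, -0.017, -1.264]
contact_force: [-0.0, 0.8, -0.9]
grip_width: 58.6
```

```bash
python3 -m handwheel '{"translation": [[0.03,-0.1,0],[0.01,-0.07,0],[0,0,-0.08],[0,0,-0.18],[0,0,-0.12],[0,0,-0.03],[0,0,0],[0,0,0]], "twist": [0,0,0,0,0,0,0,0]}' -
```

```text
time: 45.95
tool_pos: [615.8, -252.5, 97.2]
tcp_rot: [3.122, -0.014, -1.258]
contact_force: [-0.1, 0.3, -0.8]
grip_width: 58.7
```

```bash
python3 -m handwheel '{"translation": [[-0.024,-0.044,0],[0,0,0],[0,0,-0.04],[0,0,-0.06],[0,0,-0.02],[0,0,0],[0,0,0],[0,0,0]], "twist": [0,0,0,0,0,0,0,0]}' -
python3 - <<'E'
from co import *
c=snap('wrist','w15');s=snap('scene','s15');pickle.dump(s,open('s15.pkl','wb'))
cv2.imwrite('pics/s15c.png',cv2.resize(np.hstack([cv2.imread('pics/s15.png')[140:240,170:300],cv2.imread('pics/w15.png')[170:270,255:385]]),None,fx=3,fy=3))
E
```

```text
time: 46.95
tool_pos: [612.4, -259.9, 79.3]
tcp_rot: [3.124, -0.015, -1.258]
contact_force: [-0.9, -0.3, -1.9]
grip_width: 58.5
```

View pics/s15c.png

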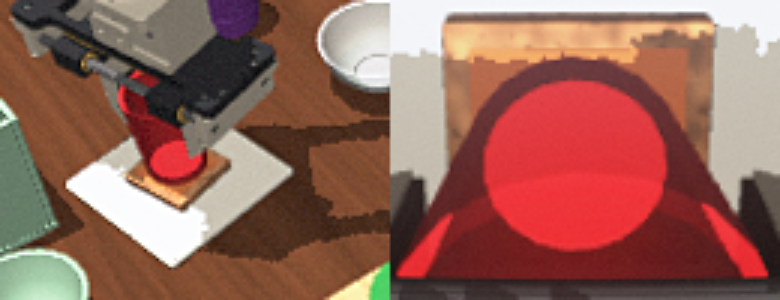

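```bash
python3 -m handwheel '{"translation": [[0,0,-0.015],[0,0,-0.004],[0,0,0],[0,0,0],[0,0,0],[0,0,0],[0,0,0],[0,0,0]], "twist": [0,0,0,0,0,0,0,0]}' -
```

```text
time: 48.05
tool_pos: [612.5, -260.0, 76.6]
tcp_rot: [3.124, -0.016, -1.258]
contact_force: [0.4, -0.1, -1.4]
grip_width: 59.0
```

```bash
python3 -m handwheel '{"translation": [[0,0,-0.006],[0,0,0],[0,0,0],[0,0,0],[0,0,0],[0,0,0],[0,0,0],[0,0,0]], "twist": [0,0,0,0,0,0,0,0]}' -
python3 -m handwheel '{"translation": [[0,0,0],[0,0,0],[0,0,0],[0,0,0.03],[0,0,0.1],[0,0,0.2],[0,0,0.3],[0,0,0.2]], "twist": [0,0,0,0,0,0,0,0]}' 0
python3 - <<'E'
from co import *
c=snap('wrist','w16');s=snap('scene','s16');pickle.dump(c,open('w16.pkl','wb'))
cv2.imwrite('pics/s16c.png',cv2.resize(np.hstack([cv2.imread('pics/s16.png')[140:240,170:300],cv2.imread('pics/w16.png')[130:230,255:385]]),None,fx=3,fy=3))
E
```

```text
time: 49.05
tool_pos: [612.7, -260.1, 76.3]
tcp_rot: [3.125, -0.016, -1.258]
contact_force: [-1.1, -0.6, -0.1]
grip_width: 58.7
time: 50.05
tool_pos: [611.9, -259.7, 205.7]
tcp_rot: [3.123, -0.015, -1.258]
contact_force: [0.5, 0.6, -0.6]
grip_width: 91.4
```

View pics/s16c.png

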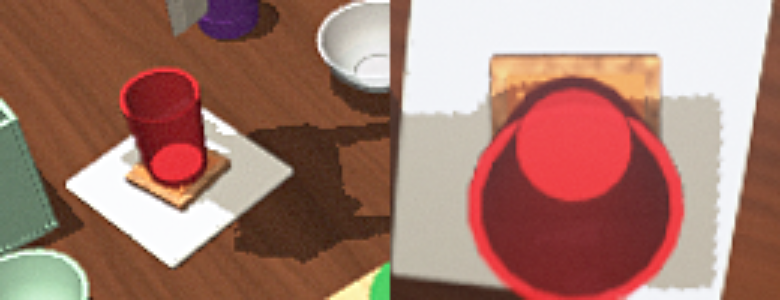

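```bash
python3 - <<'E'
from co import *
c=pickle.load(open('w16.pkl','rb'))
print(atz(c,316.5,177.5,22,True),atz(c,316.7,197.5,98,True)); print([atz(c,255+(u-390)/3,130+v/3,18,True).round(1) for u,v in ((491,55),(661,55))])
E
```

```text
[ 611.28306488 -261.2497682    22.        ] [ 612.67952648 -260.26105573   98.        ]
[array([ 631.6, -224.1,   18. ]), array([ 649.7, -280.8,   18. ])]
```

```bash
python3 -m handwheel '{"translation": [[-0.02,0.15,0.05],[-0.03,0.25,0.05],[-0.05,0.33,0],[-0.05,0.33,0],[-0.05,0.33,0],[-0.04,0.2,0],[-0.01,0.1,0],[0,0,0]], "twist": [0,0,0,0,0,0,0,0]}' 0
python3 - <<'E'
from co import *
c=snap('wrist','w17');pickle.dump(c,open('w17.pkl','wb'));s=snap('scene','s17');t=snap('top','t17');print(get_obs()['tool_pos'])
cv2.imwrite('pics/w17c.png',cv2.resize(cv2.imread('pics/w17.png')[90:270,220:420],None,fx=3.5,fy=3.2,interpolation=cv2.INTER_CUBIC))
def cen(C,lo,hi,win):
    h=cv2.cvtColor(C['img'],cv2.COLOR_RGB2HSV);m=cv2.inRange(h,lo,hi);x0,y0,x1,y1=win
    mm=np.zeros_like(m);mm[y0:y1,x0:x1]=m[y0:y1,x0:x1]
    k=max(cv2.findContours(mm,0,cv2.CHAIN_APPROX_NONE)[0],key=cv2.contourArea);return cv2.fitEllipse(cv2.convexHull(k))
for n,lo,hi in(('y',(22,120,80),(34,255,255)),('g',(50,120,60),(85,255,255))):
    for nm,C,fi,win in(('w',c,True,(200,90,440,260)),('s',s,False,(270,200,375,300))):
        e=cen(C,lo,hi,win);print(n,nm,np.round(e[0],1),np.round(e[1],1),atz(C,*e[0],15,fi).round(1))
E
```

```text
time: 51.15
tool_pos: [568.7, 8.0, 222.0]
tcp_rot: [3.123, -0.014, -1.256]
contact_force: [0.5, -0.4, 0.2]
grip_width: 91.8
[569.22311501   6.05386762 221.87054198]
y w [259.3 179.8] [60.5 63.1] [540.3  66.4  15. ]
y s [341.3 271.3] [30.4 35.4] [540.4  69.9  15. ]
g w [348.1 208.7] [56.9 61. ] [538.3 -42.2  15. ]
g s [309.3 237.5] [26.3 32.4] [538.4 -40.   15. ]
```

View pics/w17c.png

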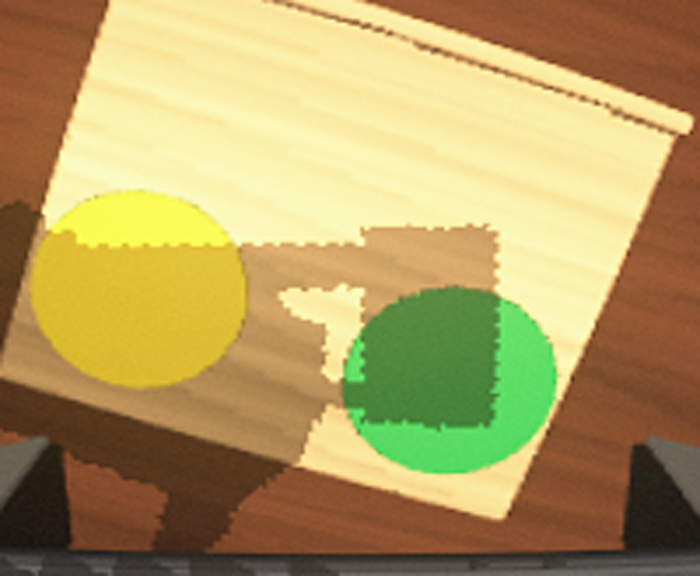

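```bash
python3 -m handwheel '{"translation": [[-0.06,0.1,0],[-0.12,0.19,0],[-0.14,0.21,0],[-0.14,0.21,0],[-0.14,0.21,0],[-0.14,0.21,0],[-0.12,0.19,0],[-0.05,0.08,0]], "twist": [0.11,0.112,0.112,0.112,0.112,0.112,0.112,0.1]}' 0
```

```text
time: 52.3
tool_pos: [433.4, 210.5, 220.6]
tcp_rot: [3.122, -0.016, 0.152]
contact_force: [-0.2, -0.9, -0.1]
grip_width: 92.1
```

```bash
python3 - <<'E'
from co import *
c=snap('wrist','w18');pickle.dump(c,open('w18.pkl','wb'));print(get_obs()['tool_pos'],get_obs()['tcp_rot'],proj(c,[422.2,231,128],True),proj(c,[409.6,320,128],True))
E
```

```text
[432.8428393  211.19009008 220.61156465] [ 3.12293923 -0.01588529  0.15881633] (np.float64(306.0927711581676), np.float64(175.39911024648652)) (np.float64(306.9037997996934), np.float64(54.536861954125754))
```

View pics/w18.png

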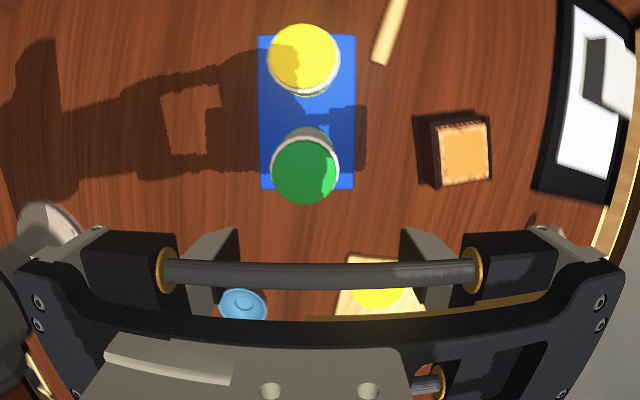

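```bash
python3 -m handwheel '{"translation": [[-0.06,0.11,0],[-0.01,0.03,-0.05],[0,0,-0.18],[0,0,-0.2],[0,0,-0.18],[0,0,-0.06],[0,0,0],[0,0,0]], "twist": [-0.01,0,0,0,0,0,0,0]}' 0
```

```text
time: 53.35
tool_pos: [428.2, 226.2, 116.6]
tcp_rot: [3.121, -0.02, 0.124]
contact_force: [0.1, 1.2, -0.2]
grip_width: 92.1
```

```bash
python3 -m handwheel '{"translation": [[-0.04,0.032,-0.04],[0,0,-0.025],[0,0,0],[0,0,0],[0,0,0],[0,0,0],[0,0,0],[0,0,0]], "twist": [0,0,0,0,0,0,0,0]}' 0
```

```text
time: 54.35
tool_pos: [422.9, 231.9, 108.2]
tcp_rot: [3.122, -0.024, 0.124]
contact_force: [0.7, 0.8, 0.8]
grip_width: 91.8
```

```bash
python3 -m handwheel '{"translation": [[0,0,-0.015],[0,0,0],[0,0,0],[0,0,0],[0,0,0],[0,0,0],[0,0,0],[0,0,0]], "twist": [0,0,0,0,0,0,0,0]}' 150
python3 -m handwheel '{"translation": [[0,0,0],[0,0,0.1],[0,0,0.25],[0,0,0.25],[0,0,0.1],[0.05,-0.12,0],[0.1,-0.25,0],[0.11,-0.28,0]], "twist": [0,0,0,0,0,0,0,0]}' -
```

```text
time: 55.35
tool_pos: [422.6, 231.8, 105.6]
tcp_rot: [3.122, -0.023, 0.124]
contact_force: [-0.0, -0.1, -1.2]
grip_width: 56.2
time: 56.35
tool_pos: [459.2, 133.6, 211.9]
tcp_rot: [3.121, -0.017, 0.13]
contact_force: [-0.2, 1.0, -2.5]
grip_width: 55.6
```

```bash
python3 -m handwheel '{"translation": [[0.12,-0.28,0],[0.12,-0.28,0],[0.12,-0.25,0],[0.07,-0.15,0],[0.03,-0.07,0],[0,0,0],[0,0,0],[0,0,0]], "twist": [0,0,0,0,0,0,0,0]}' -
```

```text
time: 57.35
tool_pos: [527.8, -26.4, 209.3]
tcp_rot: [3.124, -0.011, 0.127]
contact_force: [0.1, -0.0, -2.5]
grip_width: 55.9
```

```bash
python3 -m handwheel '{"translation": [[0.06,-0.09,0],[0,-0.02,0],[0,0,-0.1],[0,0,-0.18],[0,0,-0.18],[0,0,-0.07],[0,0,0],[0,0,0]], "twist": [0,0,0,0,0,0,0,0]}' -
```

```text
time: 58.35
tool_pos: [536.7, -43.0, 125.7]
tcp_rot: [3.124, -0.011, 0.129]
contact_force: [1.0, -0.4, -2.4]
grip_width: 56.1
```

```bash
python3 -m handwheel '{"translation": [[0.007,0.007,-0.04],[0,0,-0.03],[0,0,-0.008],[0,0,0],[0,0,0],[0,0,0],[0,0,0],[0,0,0]], "twist": [0,0,0,0,0,0,0,0]}' -
python3 - <<'E'
from co import *
s=snap('scene','s20')
cv2.imwrite('pics/s20c.png',cv2.resize(cv2.imread('pics/s20.png')[170:290,240:390],None,fx=4,fy=4))
E
```

```text
time: 59.35
tool_pos: [539.0, -42.1, 115.3]
tcp_rot: [3.123, -0.015, 0.129]
contact_force: [0.4, -0.0, -1.8]
grip_width: 55.9
```

View pics/s20c.png

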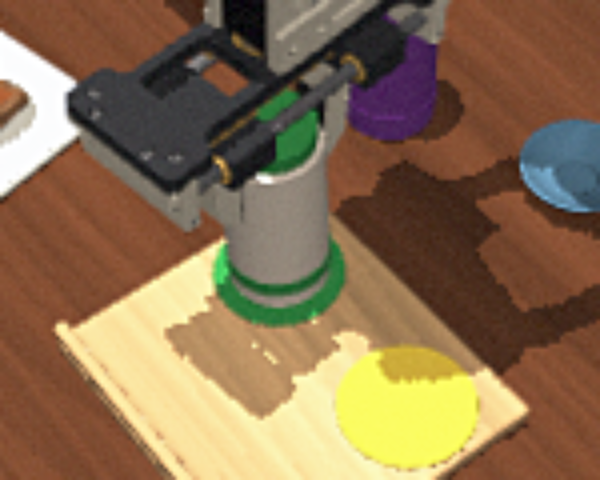

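```bash
python3 -m handwheel '{"translation": [[0,0,-0.016],[0,0,-0.004],[0,0,0],[0,0,0],[0,0,0],[0,0,0],[0,0,0],[0,0,0]], "twist": [0,0,0,0,0,0,0,0]}' -
```

```text
time: 60.4
tool_pos: [539.1, -42.2, 112.7]
tcp_rot: [3.122, -0.016, 0.129]
contact_force: [-0.9, 0.2, -1.3]
grip_width: 55.5
```

```bash
python3 -m handwheel '{"translation": [[0,0,-0.006],[0,0,0],[0,0,0],[0,0,0],[0,0,0],[0,0,0],[0,0,0],[0,0,0]], "twist": [0,0,0,0,0,0,0,0]}' -
python3 -m handwheel '{"translation": [[0,0,0],[0,0,0],[0,0,0],[0,0,0.05],[0,0,0.15],[0,0,0.25],[0,0,0.3],[0,0,0]], "twist": [0,0,0,0,0,0,0,0]}' 0
python3 -m handwheel '{"translation": [[-0.05,0.15,0.02],[-0.09,0.28,0],[-0.11,0.33,0],[-0.11,0.33,0],[-0.11,0.33,0],[-0.11,0.33,0],[-0.11,0.33,0],[-0.07,0.2,0]], "twist": [0,0,0,0,0,0,0,0]}' 0
```

```text
time: 61.4
tool_pos: [539.1, -42.3, 112.7]
tcp_rot: [3.122, -0.016, 0.129]
contact_force: [-1.2, 0.6, 1.4]
grip_width: 55.9
time: 62.4
tool_pos: [539.6, -42.3, 230.3]
tcp_rot: [3.121, -0.018, 0.129]
contact_force: [0.5, -0.4, -1.5]
grip_width: 91.9
time: 63.4
tool_pos: [419.4, 306.6, 229.7]
tcp_rot: [3.12, -0.014, 0.123]
contact_force: [-0.1, 0.2, 0.1]
grip_width: 92.1
```

```bash
python3 -m handwheel '{"translation": [[-0.05,0.05,0],[-0.01,0.02,-0.08],[0,0,-0.2],[0,0,-0.22],[0,0,-0.18],[0,0,-0.06],[0,0,0],[0,0,0]], "twist": [0,0,0,0,0,0,0,0]}' 0
```

```text
time: 64.4
tool_pos: [410.2, 312.7, 112.3]
tcp_rot: [3.118, -0.012, 0.12]
contact_force: [-0.3, 0.8, 0.3]
grip_width: 92.2
```

```bash
python3 -m handwheel '{"translation": [[-0.007,0.045,-0.035],[0,0,0],[0,0,-0.01],[0,0,0],[0,0,0],[0,0,0],[0,0,0],[0,0,0]], "twist": [0,0,0,0,0,0,0,0]}' 0
```

```text
time: 65.4
tool_pos: [410.1, 320.6, 107.2]
tcp_rot: [3.119, -0.015, 0.12]
contact_force: [-0.2, -0.1, 0.4]
grip_width: 91.8
```

```bash
python3 -m handwheel '{"translation": [[0,0,0],[0,0,0],[0,0,0],[0,0,0],[0,0,0],[0,0,0],[0,0,0],[0,0,0]], "twist": [0,0,0,0,0,0,0,0]}' 150
python3 -m handwheel '{"translation": [[0,0,0.1],[0,0,0.25],[0,0,0.25],[0,0,0.1],[0.06,-0.12,0],[0.13,-0.25,0],[0.14,-0.28,0],[0.14,-0.28,0]], "twist": [0,0,0,0,0,0,0,0]}' -
```

```text
time: 66.4
tool_pos: [409.9, 320.5, 107.1]
tcp_rot: [3.119, -0.015, 0.12]
contact_force: [-0.5, 0.3, -0.0]
grip_width: 55.9
time: 67.4
tool_pos: [479.8, 179.6, 221.9]
tcp_rot: [3.121, -0.018, 0.127]
contact_force: [0.7, 0.3, -2.7]
grip_width: 55.7
```

```bash
python3 -m handwheel '{"translation": [[0.13,-0.26,0],[0.12,-0.22,0],[0.06,-0.12,0],[0.02,-0.04,0],[0,0,0],[0,0,0],[0,0,0],[0,0,0]], "twist": [0,0,0,0,0,0,0,0]}' -
```

```text
time: 68.4
tool_pos: [530.0, 79.9, 226.0]
tcp_rot: [3.121, -0.02, 0.125]
contact_force: [0.2, -0.5, -1.8]
grip_width: 56.0
```

```bash
python3 -m handwheel '{"translation": [[0.06,-0.07,0],[0,-0.01,-0.05],[0,0,-0.18],[0,0,-0.2],[0,0,-0.18],[0,0,-0.08],[0,0,0],[0,0,0]], "twist": [0,0,0,0,0,0,0,0]}' -
```

```text
time: 69.4
tool_pos: [540.3, 66.1, 118.7]
tcp_rot: [3.121, -0.022, 0.124]
contact_force: [0.3, -0.3, -2.7]
grip_width: 55.6
```

```bash
python3 -m handwheel '{"translation": [[-0.003,0.013,-0.01],[0,0,0],[0,0,-0.01],[0,0,0],[0,0,0],[0,0,0],[0,0,0],[0,0,0]], "twist": [0,0,0,0,0,0,0,0]}' -
python3 - <<'E'
from co import *
s=snap('scene','s21')
cv2.imwrite('pics/s21c.png',cv2.resize(cv2.imread('pics/s21.png')[170:300,240:390],None,fx=4,fy=4))
E
```

```text
time: 70.4
tool_pos: [541.0, 68.3, 117.9]
tcp_rot: [3.121, -0.026, 0.124]
contact_force: [-0.5, 0.2, -2.3]
grip_width: 55.7
```

View pics/s21c.png

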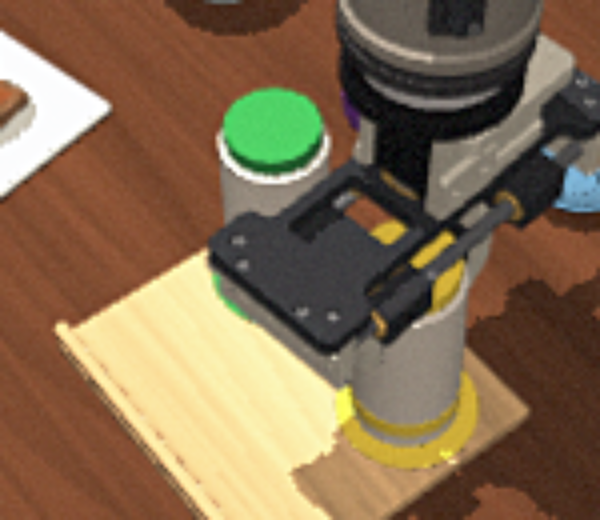

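```bash
python3 -m handwheel '{"translation": [[-0.006,0,-0.02],[0,0,-0.005],[0,0,0],[0,0,0],[0,0,0],[0,0,0],[0,0,0],[0,0,0]], "twist": [0,0,0,0,0,0,0,0]}' -
```

```text
time: 71.45
tool_pos: [540.0, 68.3, 113.9]
tcp_rot: [3.121, -0.026, 0.124]
contact_force: [0.4, -0.2, -1.8]
grip_width: 55.6
```

```bash
python3 -m handwheel '{"translation": [[0,0,-0.006],[0,0,0],[0,0,0],[0,0,0],[0,0,0],[0,0,0],[0,0,0],[0,0,0]], "twist": [0,0,0,0,0,0,0,0]}' -
python3 -m handwheel '{"translation": [[0,0,0],[0,0,0],[0,0,0],[0,0,0.05],[0,0,0.15],[0,0,0.25],[0,0,0.3],[0,0,0]], "twist": [0,0,0,0,0,0,0,0]}' 0
python3 -m handwheel '{"translation": [[-0.1,0.1,0],[-0.2,0.2,0],[-0.25,0.25,0],[-0.25,0.25,0],[-0.1,0.1,0],[0,0,0],[0,0,0],[0,0,0]], "twist": [0,0,0,0,0,0,0,0]}' 0
python3 - <<'E'
from co import *
c=snap('wrist','w22');t=snap('top','t22');s=snap('scene','s22')
for cam,C in(('scene',s),('top',t)):
    for l in ['can_yellow_center','can_green_center','pad_yellow','pad_green','tumbler_center','coaster_center','serving_board','bowl']:
        print(cam,l,[(round(r['score'],2),w(C,r['position']).round(0).tolist()) for r in spot_point(cam,l)])
cv2.imwrite('pics/s22c.png',cv2.resize(cv2.imread('pics/s22.png')[130:310,180:390],None,fx=3.3,fy=3.3,interpolation=cv2.INTER_CUBIC))
cv2.imwrite('pics/t22c.png',cv2.resize(cv2.imread('pics/t22.png')[100:280,220:440],None,fx=3.3,fy=3.3,interpolation=cv2.INTER_CUBIC))
E
```

```text
time: 72.45
tool_pos: [540.3, 68.3, 113.8]
tcp_rot: [3.12, -0.027, 0.124]
contact_force: [-0.3, 0.3, 0.2]
grip_width: 55.8
time: 73.45
tool_pos: [540.6, 68.3, 232.0]
tcp_rot: [3.12, -0.03, 0.124]
contact_force: [0.9, -0.2, -0.4]
grip_width: 91.6
time: 74.45
tool_pos: [393.0, 207.8, 226.0]
tcp_rot: [3.12, -0.017, 0.124]
contact_force: [-0.4, -0.2, -0.3]
grip_width: 91.7
scene can_yellow_center [(0.61, [539.0, 68.0, 72.0])]
scene can_green_center [(0.79, [539.0, -44.0, 72.0]), (0.71, [404.0, -103.0, 57.0]), (0.71, [473.0, -399.0, 63.0])]
scene pad_yellow [(0.58, [542.0, 71.0, 15.0])]
scene pad_green [(0.53, [536.0, -45.0, 11.0])]
scene tumbler_center [(0.89, [614.0, -260.0, 58.0])]
scene coaster_center [(0.57, [612.0, -259.0, 17.0])]
scene serving_board [(0.86, [610.0, -259.0, 3.0]), (0.24, [535.0, 66.0, 69.0])]
scene bowl [(0.84, [417.0, -258.0, 1.0])]
top can_yellow_center [(0.73, [541.0, 70.0, 77.0]), (0.37, [611.0, -260.0, 1.0])]
top can_green_center [(0.97, [405.0, -105.0, 60.0]), (0.77, [536.0, -44.0, 77.0]), (0.75, [480.0, -408.0, 62.0])]
top pad_yellow [(0.49, [538.0, 66.0, 15.0])]
top pad_green [(0.64, [537.0, -42.0, 11.0])]
top tumbler_center [(0.87, [613.0, -262.0, 58.0]), (0.48, [414.0, -261.0, 1.0])]
top coaster_center [(0.53, [611.0, -259.0, 17.0])]
top serving_board [(0.94, [611.0, -259.0, 6.0])]
top bowl [(0.72, [416.0, -260.0, 2.0]), (0.27, [537.0, -42.0, 15.0])]
```

View pics/s22c.png

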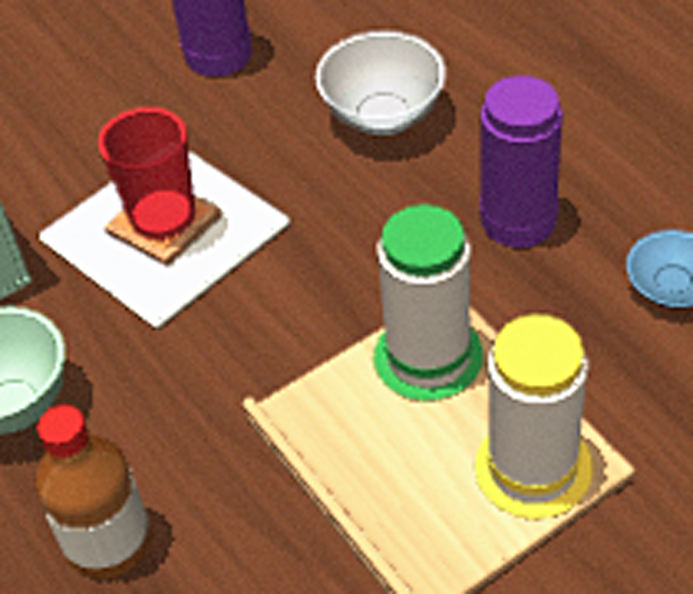

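View pics/t22c.png

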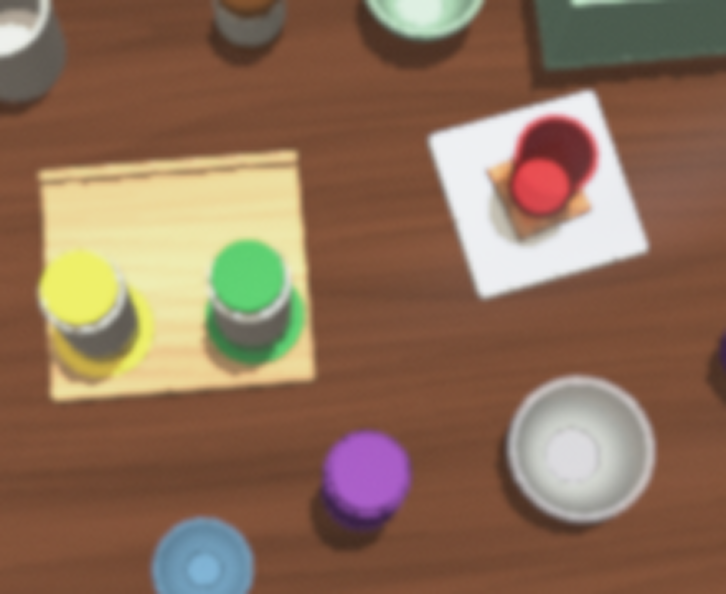

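The scene crop shows both canisters upright and centred on their pads: green at (425,300), yellow at (535,410). The tumbler stands on the coaster at (160,190), the bowl at (380,85) has not moved, and the gripper is clear. I'm handing in.

```bash
python3 -c "
from plant import *
print(close_job(), get_obs()['time'])"
```

```text
the job is handed in; nothing more can be done
the job is handed in; nothing more can be done
```

The job is done and handed in at about 75 s of the 125 s allowed; the system gives no verdict.

I moved both canisters to the blue side board, and then laid the top coaster on the white serving board. The tumbler went onto the coaster while the canisters waited. Last, I returned green and then yellow to their own pads.

**Last checks**
- **Canisters:** they stand upright, within about 5 mm of their pad centres. The detectors are only good to about 4 mm, and the close-up views showed them centred.
- **Coaster:** it lies flat, about 1 mm from the middle of the serving board.
- **Tumbler:** it stands upright, about 1 mm from the coaster's middle.
- **Bowl:** it is within about 3 mm of where it started, which is within detector error.
- **Forces:** no reading at the end of a move was above about 4 N. The arm ended clear of everything.

**What disagreed**
- The wrist and scene cameras differed by up to about 5 mm in y, so I went by their average and the arm's own readings.
- The tool drifted up to about 2° off vertical, and nothing visibly tilted because of it.
- In the last look, the detectors gave a few wrong extra hits, such as calling the purple look-alikes green canisters. I ignored these and left the look-alikes alone.

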